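# Fetch the hemmed-in bottle, case it, and restore the stand

## Robot

A 6-joint arm with a two-finger parallel gripper is mounted at the origin on a cart in front of the work surface, level with it; the furniture and walls round the work are solid. World frame = base frame: x ahead of the robot, y to its left, z up, the work surface at z = 0. Lengths are in m, angles in rad, forces in N, time in s.
With the tool pointing down it reaches from about 0.3 to 0.875 m from the base axis. Payload 6.4 kg.
Tool frame: the origin (TCP) lies midway between the tips of the shut fingers; the grasp point (between the pads) lies 19 mm behind it; x points along the fingers, y is the direction in which the jaws open and shut, and the axes are right-handed (so a half turn about x gives the same grasp; the last joint's range is limited). The gripper opens to 85 mm and grips with 20 to 120 N. Pads are 22 mm wide; open, the fingers measure 114 mm over their backs; the gripper's body (76 mm by 85 mm) begins 54 mm behind the grasp point. The pads swing forward as they close: fully open they stand 13 mm farther back than shut.
Start: joints at [-1.439, 0.181, 1.607, -0, 1.354, -0.206], TCP at [0.191, -0.543, 0.231] pointing down, gripper open.
Joint ranges: [-2.99, 2.99], [-0.89, 2.07], [0.3, 2.58], [-1.14, 4.28], [0, 2.63], [-3.12, 3.12]. Speed limits (rad/s): [2.57, 2.57, 3.01, 3.14, 3.14, 3.14].

## Interface

Orientations are given as a unit quaternion [w, x, y, z].
In Python, from bench import ctrl gives the robot as it stands.
- The arm moves only by the tool servo_tool, never from a script. Its argument "targets" is a list of rows, each a list of 7 numbers: the turn, a rotation vector about the tool's x, y, z in rad, then the shift along the tool's x, y, z in mm, then the opening, from -1 (shut) to 1 (fully open). A call has exactly 8 rows; each row is the pose to reach, as a shift and turn from the pose measured when the call began, along the tool's axes at that moment; what a row does not reach only later rows make up. A row lasts 1/8 s, in which the tool goes at most 62.5 mm and 10.7 degrees, less where a joint would pass 70% of its speed; a pose out of reach is approached as far as the arm can. A call with a gripper value outside its range is refused whole. The fingers move at their own pace and stop on an object; the grip force is fixed at half the most. Time passes only in rows, so rows that repeat a pose let the fingers close, or fill a call up. It gives the time, the measured TCP pose, the force and the opening at its end, in the units of the state.
- ctrl.get_obs(): the state, without advancing time (a new reading comes with each control period).
- ctrl.camera(name): name is "scene" or "top" or "wrist"; returns a dict with "pixels" (480x640x3 uint8, blue, green, red), "intrinsics" (3x3 intrinsics, pixels), "R" (3x3) and "t" (3): a world point X has camera coordinates R X + t; the wrist camera has in their place "tool_from_camera" (4x4, takes a point from camera to tool coordinates, whose origin is the TCP and whose axes are the tool frame's). Camera axes: x right, y down, z forward; pixel columns grow to the right and rows downward; lengths in m; the calibration is good to about 2 mm. The wrist camera is an equidistant fisheye: a pixel r from the principal point sees the ray r / f radians off the axis. A picture is of the moment at which its call begins: read the wrist's pose just before it. There is no depth.
- ctrl.hand_in(): hands the job in, once; it reports no verdict.
The state is a dict: "time_s": time; "q": joint angles; "dq": joint speeds; "joint_efforts": joint torques, N m; "eef_pos": TCP position; "eef_rot": TCP orientation; "wrist_force": force on the tool from outside, world axes, zero at the start; "torque": the same for the moment, N m; "opening": opening from 0.0 (shut) to 1.0 (fully open).
Only numpy, scipy, OpenCV 4.12 (cv2) and the standard library are available. Lean on these libraries where they do the work, as an engineer would, in place of code of your own. Each camera call takes 0.05 s, during which the arm holds its last target.

## Task

The smallest bottle, hemmed in between the two bigger ones in the bottle stand, has to be packed for transport. First set both bigger bottles upright on the low side tray out of the way; then stand the small bottle upright in the open transport case and shut the case's lid fully; then put each of the bigger bottles back upright on the very place in the stand where it stood at the start. Leave the specimen cup and the timer where they are, and do not knock any bottle over.

Things in the scene. Friction and masses are not known exactly. Their poses are not given: they have to be found in the camera images.
- large_bottle: Largest bottle of the three in the stand, plastic, upright; body 60 mm across, 107 mm tall in all; ribbed round screw cap 38 mm across from 90 to 107 mm above the underside, body tapers in under it. The cap is fast: the bottle can be lifted by it. About 0.12 kg. Origin: centre of the underside, z up. At the start it stands on one of the two outer places of the stand (left or right varies).
- medium_bottle: Middle-sized bottle of the three, brown glass, upright; body 52 mm across, 92 mm tall in all; ribbed round screw cap 32 mm across from 77 to 92 mm above the underside, body tapers in under it. The cap is fast: the bottle can be lifted by it. About 0.17 kg. Origin: centre of the underside, z up. At the start it stands on the other outer place.
- small_bottle: Smallest bottle of the three, plastic, upright; body 44 mm across, 80 mm tall in all; ribbed round screw cap 28 mm across from 67 to 80 mm above the underside, body tapers in under it. The cap is fast: the bottle can be lifted by it. About 0.22 kg. Origin: centre of the underside, z up. Starts in the middle place, 4 to 8 mm from its neighbours and 8 mm from the backrest.
- bottle_stand: Fixed grey bottle stand, base 6 mm, x -46 to +50, y +-102 mm; lip 14 mm high in front (inner face x = -42) and at the ends (y = +-98); back panel 76 mm high (inner face x = +44), 44 mm wide backrest behind the middle (face x = +30). Dark pads 42 mm across mark three places at x = 0, y = -56, 0, +56; bottles stand on them at z = 6 mm. Origin under the middle pad; -x faces the robot, +-0.2 rad.
- side_tray: Fixed low metal tray, 130 (x) x 180 (y) mm outside, rim 14 mm high and 4 mm thick, floor 4 mm thick, empty at the start, to the left or right of the stand (varies). Origin: centre of its underside.
- transport_case: Fixed grey transport case, 108 (x) x 132 (y) x 96 (z) mm outside, walls 6 mm, padded flat floor at z = 10 mm (inside 96 x 120 mm, 86 mm deep); empty at the start, on the other side of the stand from the tray. Lid hinged along the far (+x) rim, at x = +56, z = +96 mm. Origin: centre of its underside.
- case_lid (a joint): Angle of the lid: 0 = shut, 1.57 = upright, opens up and away from the robot, stop at 1.9; starts at 1.65 to 1.85. Stays at any angle (stiff hinge, 0.1 N m: 1 to 2 N at the edge moves it), no latch. The lid is a plate 110 (hinge to edge) x 132 mm, 8 mm thick, outer face 9 mm over the hinge line when shut; it covers the case. Open, it reaches up to 220 mm.
- lid_edge (a point): Middle of the lid's free edge, 111 mm from the hinge line, midway through the thickness (5 mm above the hinge line when shut, so 101 mm above the surface). A tab 44 mm wide, 6 mm thick sticks out 12 mm there. Axes as the lid's: those of the case when shut.
- specimen_cup: Bystander: specimen cup with a broad red screw lid, 65 mm across and 74 mm tall, standing loose behind the stand; not to be moved. Origin: centre of the underside.
- timer: Bystander: flat bench timer, 64 x 68 x 21 mm, lying loose in front of the stand; not to be moved. Origin: centre of the underside.
Things that resemble listed ones, but are neither listed nor needed, are in the scene too. Leave any green look-alike of the medium_bottle alone.

How it is judged:
On the way, in this order (a step that is already met when the one before it is completed fails the run):
1. both bigger bottles stand upright on the side tray while the small one is still in its place (x of large_bottle in the frame of side_tray between -0.06 and 0.06 m and y of large_bottle in the frame of side_tray between -0.085 and 0.085 m and z of each of large_bottle, medium_bottle in the frame of side_tray below 0.012 m and angle between each of large_bottle, medium_bottle's own z axis and vertical below 0.12 rad and linear speed of each of large_bottle, medium_bottle below 0.02 m/s and angular speed of each of large_bottle, medium_bottle below 0.2 rad/s and x of medium_bottle in the frame of side_tray between -0.06 and 0.06 m and y of medium_bottle in the frame of side_tray between -0.085 and 0.085 m and distance of small_bottle from where it was at the start of the episode below 0.03 m), for 0.2 s.
2. the small bottle stands upright in the transport case, both bigger ones still on the tray (x of small_bottle in the frame of transport_case between -0.035 and 0.035 m and y of small_bottle in the frame of transport_case between -0.045 and 0.045 m and z of small_bottle in the frame of transport_case below 0.018 m and angle between each of small_bottle, large_bottle, medium_bottle's own z axis and vertical below 0.12 rad and linear speed of each of small_bottle, large_bottle, medium_bottle below 0.02 m/s and angular speed of each of small_bottle, large_bottle, medium_bottle below 0.2 rad/s and x of large_bottle in the frame of side_tray between -0.06 and 0.06 m and y of large_bottle in the frame of side_tray between -0.085 and 0.085 m and z of each of large_bottle, medium_bottle in the frame of side_tray below 0.012 m and x of medium_bottle in the frame of side_tray between -0.06 and 0.06 m and y of medium_bottle in the frame of side_tray between -0.085 and 0.085 m), for 0.2 s.
3. the lid is shut over the small bottle, both bigger ones still on the tray (x of small_bottle in the frame of transport_case between -0.035 and 0.035 m and y of small_bottle in the frame of transport_case between -0.045 and 0.045 m and z of small_bottle in the frame of transport_case below 0.018 m and angle between each of small_bottle, large_bottle, medium_bottle's own z axis and vertical below 0.12 rad and value of joint case_lid below 0.06 rad and x of large_bottle in the frame of side_tray between -0.06 and 0.06 m and y of large_bottle in the frame of side_tray between -0.085 and 0.085 m and z of each of large_bottle, medium_bottle in the frame of side_tray below 0.012 m and linear speed of each of large_bottle, medium_bottle below 0.02 m/s and angular speed of each of large_bottle, medium_bottle below 0.2 rad/s and x of medium_bottle in the frame of side_tray between -0.06 and 0.06 m and y of medium_bottle in the frame of side_tray between -0.085 and 0.085 m), for 0.2 s.
At the end, for the whole second after the job is handed in: The large and the medium bottle each stand upright (within 0.1 rad) and at rest within 15 mm of where they stood at the start; the small bottle stands upright on the floor of the transport case, and the lid is shut (joint below 0.06 rad) (distance of each of large_bottle, medium_bottle from where it was at the start of the episode below 0.015 m and angle between each of large_bottle, medium_bottle's own z axis and vertical below 0.1 rad and linear speed of each of large_bottle, medium_bottle, small_bottle below 0.02 m/s and angular speed of each of large_bottle, medium_bottle, small_bottle below 0.2 rad/s and x of small_bottle in the frame of transport_case between -0.035 and 0.035 m and y of small_bottle in the frame of transport_case between -0.045 and 0.045 m and z of small_bottle in the frame of transport_case below 0.018 m and angle between small_bottle's own z axis and vertical below 0.12 rad and value of joint case_lid below 0.06 rad); the robot touches nothing.
It fails at once if a bottle is knocked over (tipped by more than 0.7 rad) (angle between any of large_bottle, medium_bottle, small_bottle's own z axis and vertical above 0.7 rad).
It fails at once if the specimen cup or the timer is moved by more than 20 mm (distance of any of specimen_cup, timer from where it was at the start of the episode above 0.02 m).
It also fails if it takes over 141 s, if anything falls off the work surface, if the arm or the gripper's body presses on something with over 40 N, if the wrist force passes 120 N, or if a joint passes its speed limit or range.

## Working session

There is one attempt and no reset: what is moved stays moved. The work goes in short steps, Python scripts to look and compute and a tool call to move; the robot and the scene stay as the last step left them, time stands still between calls to the robot, and variables do not carry over. Pictures are saved under pics/ and viewed, and the job is handed in when it is done.

Besides the shell and the picture viewer there is one more tool, called as a command line: name --pt "numbers of a row" for each row, then --argument value for the rest. servo_tool: Moves the arm, as the interface text tells. Its arguments: {"type":"object","properties":{"targets":{"type":"array","items":{"type":"array","items":{"type":"number"}}}},"required":["targets"]}

```bash
mkdir -p pics; ls
cat > h.py <<'E'
from bench import ctrl
import numpy as np, cv2
def snap(name,fn):
    c=ctrl.camera(name); cv2.imwrite('pics/'+fn,c['pixels']); return c
E
python3 - <<'E'
from h import *
o=ctrl.get_obs(); print({k:np.round(v,3) for k,v in o.items()})
for n in ['scene','top','wrist']:
    c=snap(n,n+'0.png'); np.save(n+'.npy',{k:v for k,v in c.items() if k!='pixels'},allow_pickle=True)
    for k in c:
        if k!='pixels': print(n,k,np.round(c[k],4).tolist() if not isinstance(c[k],str) else c[k])
E
```

```text
pics
{'time_s': np.float64(0.0), 'q': array([-1.439,  0.182,  1.608,  0.   ,  1.354, -0.206]), 'dq': array([ 0.001, -0.001, -0.   ,  0.001, -0.001,  0.001]), 'joint_efforts': array([-1.0000e-03, -4.4487e+01, -3.5134e+01, -0.0000e+00,  9.0000e-03,
       -0.0000e+00]), 'eef_pos': array([ 0.19 , -0.542,  0.23 ]), 'eef_rot': array([ 0.118,  0.697,  0.119, -0.697]), 'wrist_force': array([-1.075, -0.906, -0.136]), 'torque': array([ 0.042, -0.065,  0.06 ]), 'opening': np.float64(1.001)}
scene intrinsics [[508.8485, 0.0, 324.3658], [0.0, 508.8485, 236.7834], [0.0, 0.0, 1.0]]
scene R [[-0.7356, -0.6771, -0.0192], [-0.3461, 0.4, -0.8487], [0.5824, -0.6177, -0.5286]]
scene t [0.3969, 0.2647, 0.9243]
top intrinsics [[601.3979, 0.0, 315.5867], [0.0, 601.3979, 238.7935], [0.0, 0.0, 1.0]]
top R [[0.0087, -1.0, -0.0002], [-0.9954, -0.0086, -0.0951], [0.0951, 0.001, -0.9955]]
top t [-0.0169, 0.5408, 1.3298]
wrist intrinsics [[371.6483, 0.0, 322.6772], [0.0, 371.6483, 236.39], [0.0, 0.0, 1.0]]
wrist tool_from_camera [[-0.0005, -0.2582, 0.9661, -0.1423], [1.0, 0.0002, 0.0006, -0.001], [-0.0003, 0.9661, 0.2582, -0.0642], [0.0, 0.0, 0.0, 1.0]]
```

View pics/top0.png

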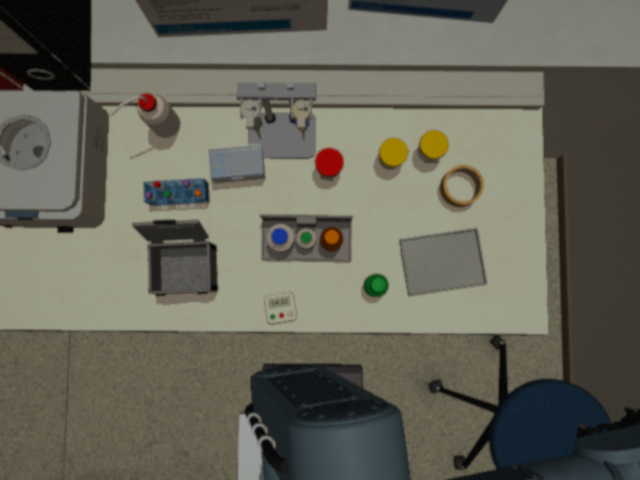

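View pics/scene0.png

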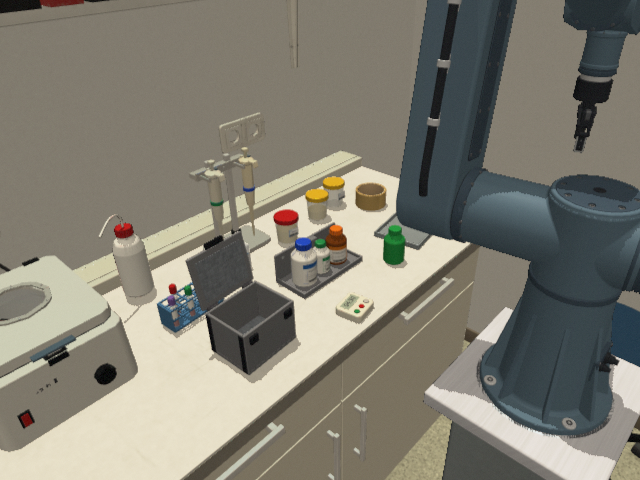

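View pics/wrist0.png

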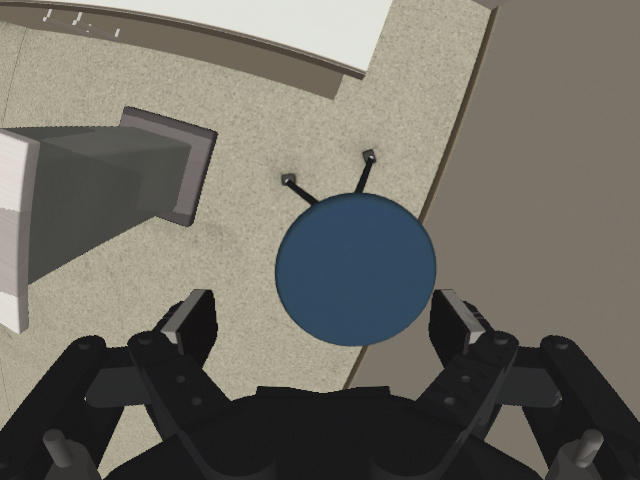

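```bash
cat >> h.py <<'E'
def cal(n): return np.load(n+'.npy',allow_pickle=True).item()
def p2w(n,u,v,z):
    c=cal(n);K=c['intrinsics'];R=c['R'];t=c['t']
    C=-R.T@t; d=R.T@np.linalg.inv(K)@np.array([u,v,1.]); return C+d*(z-C[2])/d[2]
def w2p(n,X):
    c=cal(n); p=c['intrinsics']@(c['R']@np.array(X)+c['t']); return p[:2]/p[2]
E
python3 - <<'E'
from h import *
im=cv2.imread('pics/top0.png')
cv2.imwrite('pics/top0a.png',cv2.resize(im[200:340,220:400],None,fx=4,fy=4,interpolation=cv2.INTER_CUBIC))
cv2.imwrite('pics/top0b.png',cv2.resize(im[200:310,120:240],None,fx=5,fy=5,interpolation=cv2.INTER_CUBIC))
cv2.imwrite('pics/top0c.png',cv2.resize(im[210:310,380:500],None,fx=5,fy=5,interpolation=cv2.INTER_CUBIC))
hsv=cv2.cvtColor(im,cv2.COLOR_BGR2HSV)
def cap(name,roi,lo,hi,z):
    x0,x1,y0,y1=roi; m=cv2.inRange(hsv[y0:y1,x0:x1],lo,hi)
    n,l,s,c=cv2.connectedComponentsWithStats(m); i=1+np.argmax(s[1:,4]); u,v=c[i]+[x0,y0]
    print(name,s[i].tolist(),np.round([u,v],1),np.round(p2w('top',u,v,z),4))
cap('large',(262,300,215,262),(105,120,60),(130,255,255),.113)
cap('small',(292,320,215,262),(40,90,40),(90,255,255),.086)
cap('med',(318,350,215,262),(5,140,80),(20,255,255),.098)
cap('green',(355,395,265,305),(40,90,30),(90,255,255),.09)
E
```

```text
large [10, 14, 15, 15, 187] [279.2 236. ] [0.5379 0.0645 0.113 ]
small [9, 17, 11, 11, 94] [305.8 236.9] [0.5391 0.0089 0.086 ]
med [6, 14, 16, 16, 200] [331.5 236.3] [ 0.5398 -0.0463  0.098 ]
green [9, 9, 24, 23, 424] [375.7 285.1] [ 0.4369 -0.1414  0.09  ]
```

View pics/top0a.png

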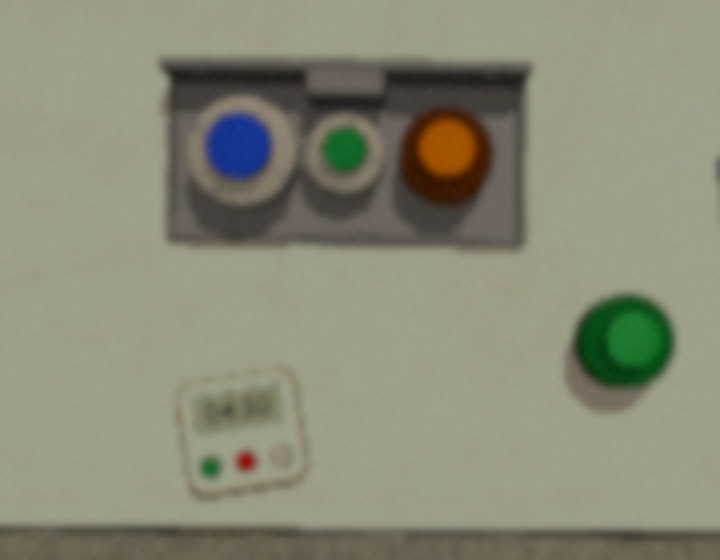

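View pics/top0b.png

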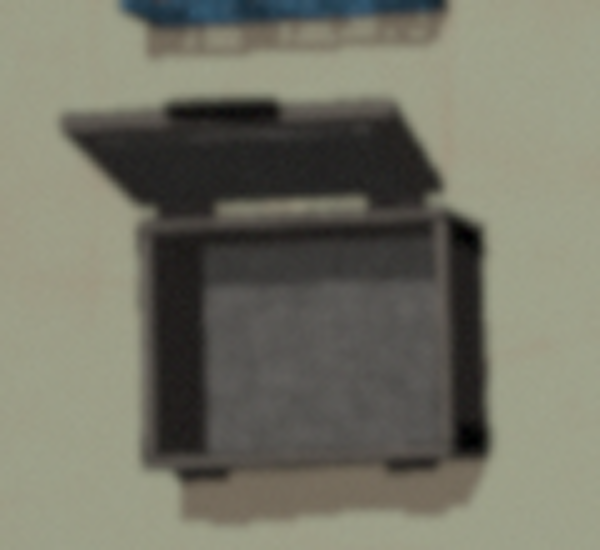

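View pics/top0c.png

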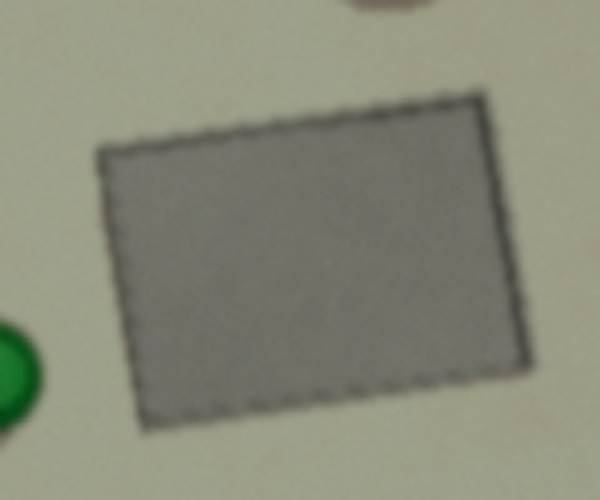

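Run:
```python
from h import *
f=lambda pts,ox,oy,s,z:[np.round(p2w('top',ox+(a+.5)/s-.5,oy+(b+.5)/s-.5,z),4) for a,b in pts]
T=np.array(f([(97,148),(484,92),(532,372),(145,430)],380,210,5,.014)); print('tray',T,T.mean(0), np.linalg.norm(T[0]-T[1]),np.linalg.norm(T[1]-T[2]),
 'yaw',np.arctan2(*( -(T[0]-T[1])[0],(T[0]-T[1])[1])))
C=np.array(f([(142,222),(443,213),(450,462),(146,468)],120,200,5,.096)); print('case',C,C.mean(0),np.linalg.norm(C[0]-C[1]),np.linalg.norm(C[1]-C[2]))
for z in (.2,.22): print('tab',f([(165,103),(280,100),(60,120),(392,103)],120,200,5,z))
print('timer',f([(182,380),(295,367),(308,485),(195,500)],220,200,4,.021))
im=cv2.imread('pics/scene0.png')
cv2.imwrite('pics/scene0a.png',cv2.resize(im[220:370,150:410],None,fx=3,fy=3,interpolation=cv2.INTER_CUBIC))
for X in ([.5379,.0645,.113],[.5391,.0089,.086],[.5398,-.0463,.098]): print(w2p('scene',X))
```

```text
tray [[ 0.5428 -0.2019  0.014 ]
 [ 0.57   -0.3783  0.014 ]
 [ 0.4429 -0.3978  0.014 ]
 [ 0.4153 -0.2229  0.014 ]] [ 0.49275  -0.300225  0.014   ] 0.17848473324068928 0.1285871688777694 yaw 0.15299010193804624
case [[0.52   0.3454 0.096 ]
 [0.525  0.217  0.096 ]
 [0.4191 0.2113 0.096 ]
 [0.4154 0.34   0.096 ]] [0.469875 0.278425 0.096   ] 0.12849731514704887 0.10605328849215384
tab [array([0.5583, 0.3088, 0.2   ]), array([0.5599, 0.2636, 0.2   ]), array([0.5512, 0.3499, 0.2   ]), array([0.5591, 0.2194, 0.2   ])]
tab [array([0.5558, 0.3033, 0.22  ]), array([0.5574, 0.2588, 0.22  ]), array([0.5489, 0.3437, 0.22  ]), array([0.5566, 0.2154, 0.22  ])]
timer [array([0.4147, 0.0998, 0.021 ]), array([0.4225, 0.0366, 0.021 ]), array([0.3569, 0.0285, 0.021 ]), array([0.3481, 0.0915, 0.021 ])]
[304.41070991 240.55104108]
[321.21891131 240.50622987]
[336.62836836 226.81159681]
```

View pics/scene0a.png

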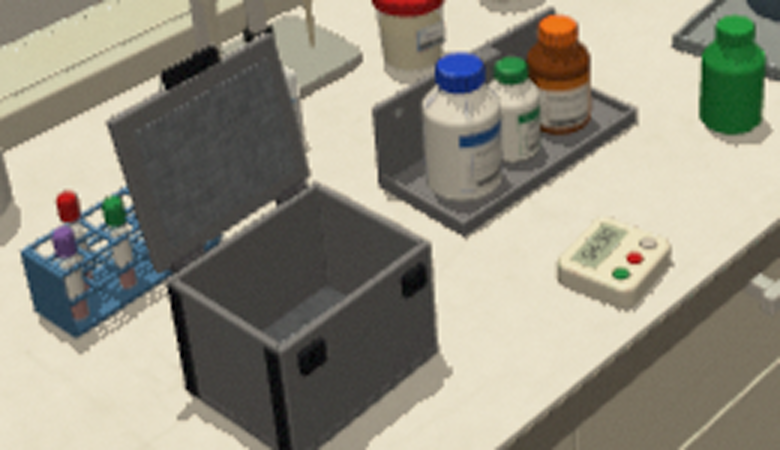

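```bash
cat >> h.py <<'E'
from scipy.spatial.transform import Rotation as Ro
def go(x,y,z,yaw,note=''):
    """yaw: world heading of tool y axis, mod pi"""
    o=ctrl.get_obs(); q=o['eef_rot']; R=Ro.from_quat([q[1],q[2],q[3],q[0]]).as_matrix()
    p=o['eef_pos']; best=None
    for k in (0,np.pi):
        ty=np.array([np.cos(yaw+k),np.sin(yaw+k),0]); tx=np.array([0,0,-1.]); T=np.column_stack([tx,ty,np.cross(tx,ty)])
        rv=Ro.from_matrix(R.T@T).as_rotvec()
        s=R.T@(np.array([x,y,z])-p)*1000
        print(note,'turn',np.round(rv,3),'shift mm',np.round(s,1),'dist',round(float(np.linalg.norm(s)),1))
    print('t',round(float(o['time_s']),2),'pos',np.round(p,4),'q6',round(float(o['q'][5]),2),'tooly',np.round(R[:,1],3),'toolz',np.round(R[:,2],3),'open',round(float(o['opening']),3),'F',np.round(o['wrist_force'],1))
E
python3 - <<'E'
from h import *
go(.538,.0645,.22,0.017)
E
```

```text
turn [-1.25e+00 -1.00e-03  1.00e-03] shift mm [  11.3 -457.1 -528.9] dist 699.2
 turn [1.892e+00 1.000e-03 1.000e-03] shift mm [  11.3 -457.1 -528.9] dist 699.2
t 0.15 pos [ 0.1905 -0.5421  0.2306] q6 -0.21 tooly [ 0.331 -0.943 -0.001] toolz [-0.943 -0.331 -0.   ] open 0.998 F [-0.1 -0.5 -0.6]
```

servo_tool --pt "-0.12 0 0 0 -40 -45 0.3" --pt "-0.25 0 0 0 -85 -95 0.3" --pt "-0.4 0 0 0 -125 -145 0.3" --pt "-0.55 0 0 0 -170 -195 0.3" --pt "-0.7 0 0 0 -210 -245 0.3" --pt "-0.85 0 0 0 -255 -295 0.3" --pt "-1.0 0 0 0 -300 -345 0.3" --pt "-1.15 0 0 0 -340 -395 0.3"

```text
time_s: 1.15
eef_pos: [0.4389, -0.1086, 0.2312]
eef_rot: [0.48, 0.519, 0.48, -0.519]
wrist_force: [1.2, -1.4, -0.1]
opening: 0.649
```

Run:
```python
from h import *
go(.538,.0645,.2,0.017)
```

```text
turn [-0.095 -0.001 -0.   ] shift mm [  31.4   85.3 -180.3] dist 201.9
 turn [ 3.046e+00 -0.000e+00  2.000e-03] shift mm [  31.4   85.3 -180.3] dist 201.9
t 1.15 pos [ 0.4389 -0.1086  0.2312] q6 -0.43 tooly [ 0.997 -0.078  0.   ] toolz [-0.078 -0.997 -0.001] open 0.649 F [ 1.2 -1.4 -0.1]
```

Open 0.3 maps to 0.65 (55 mm). Continue above the large bottle.

servo_tool --pt "-0.02 0 0 4 17 -36 0.3" --pt "-0.04 0 0 10 34 -72 0.3" --pt "-0.06 0 0 16 51 -108 0.3" --pt "-0.095 0 0 24 70 -148 0.3" --pt "-0.095 0 0 31.4 85.3 -180.3 0.3" --pt "-0.095 0 0 31.4 85.3 -180.3 0.3" --pt "-0.095 0 0 31.4 85.3 -180.3 0.3" --pt "-0.095 0 0 31.4 85.3 -180.3 0.3"

```text
time_s: 2.15
eef_pos: [0.5378, 0.0636, 0.2003]
eef_rot: [0.504, 0.496, 0.504, -0.496]
wrist_force: [-1.3, -0.2, 0.6]
opening: 0.647
```

Run:
```python
from h import *
go(.538,.0645,.086,0.017)
snap('wrist','w1.png')
```

```text
turn [-0.001 -0.001 -0.001] shift mm [ 1.143e+02  1.000e-01 -8.000e-01] dist 114.3
 turn [ 3.14e+00 -1.00e-03  1.00e-03] shift mm [ 1.143e+02  1.000e-01 -8.000e-01] dist 114.3
t 2.15 pos [0.5378 0.0636 0.2003] q6 -0.12 tooly [1.    0.016 0.001] toolz [ 0.016 -1.    -0.001] open 0.647 F [-1.3 -0.2  0.6]
```

View pics/w1.png

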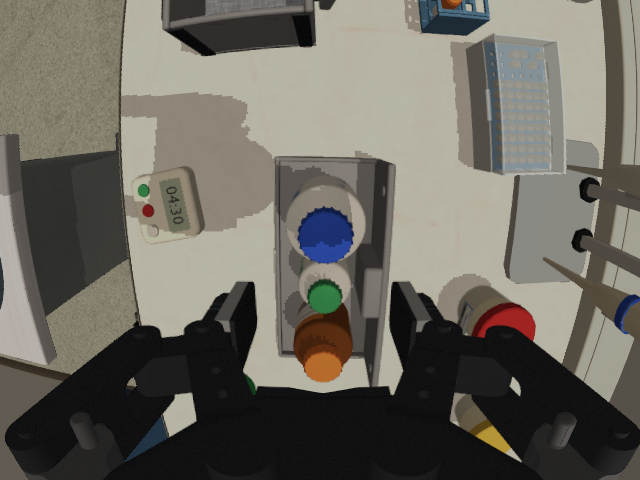

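```bash
cat >> h.py <<'E'
def wp2w(u,v,z,pose=None):
    c=cal('wrist');K=c['intrinsics'];T=np.array(c['tool_from_camera'])
    o=ctrl.get_obs(); q=o['eef_rot']; R=Ro.from_quat([q[1],q[2],q[3],q[0]]).as_matrix();p=o['eef_pos']
    a=np.array([u-K[0,2],v-K[1,2]]); r=np.linalg.norm(a); th=r/K[0,0]
    d=np.array([*(a/r*np.sin(th)),np.cos(th)])
    C=R@T[:3,3]+p; d=R@T[:3,:3]@d
    return C+d*(z-C[2])/d[2]
E
python3 - <<'E'
from h import *
print(wp2w(326,236,.113),wp2w(325,296,.086),wp2w(323,366,.098))
E
```

```text
[0.53922361 0.06665238 0.113     ] [0.53973507 0.01270683 0.086     ] [ 0.53910447 -0.04315701  0.098     ]
```

servo_tool --pt "0 0 0 20 0 -1 0.3" --pt "0 0 0 45 0 -2 0.3" --pt "0 0 0 70 0 -2 0.3" --pt "0 0 0 92 0 -2 0.3" --pt "0 0 0 106 0 -2 0.3" --pt "0 0 0 114 0 -2 0.3" --pt "0 0 0 114 0 -2 0.3" --pt "0 0 0 114 0 -2 0.3"

```text
time_s: 3.2
eef_pos: [0.5386, 0.0655, 0.0872]
eef_rot: [0.504, 0.497, 0.503, -0.495]
wrist_force: [0.6, -0.3, -0.1]
opening: 0.652
```

Run:
```python
from h import *
go(.538,.0655,.086,0.017)
snap('scene','s2.png');snap('wrist','w2.png')
im=cv2.imread('pics/s2.png'); cv2.imwrite('pics/s2a.png',cv2.resize(im[150:350,200:420],None,fx=3,fy=3))
```

```text
turn [-0.002 -0.001 -0.002] shift mm [ 1.2 -0.6  0. ] dist 1.4
 turn [ 3.14e+00 -4.00e-03  1.00e-03] shift mm [ 1.2 -0.6  0. ] dist 1.4
t 3.2 pos [0.5386 0.0655 0.0872] q6 -0.11 tooly [1.    0.015 0.002] toolz [ 0.015 -1.    -0.001] open 0.652 F [ 0.6 -0.3 -0.1]
```

View pics/s2a.png

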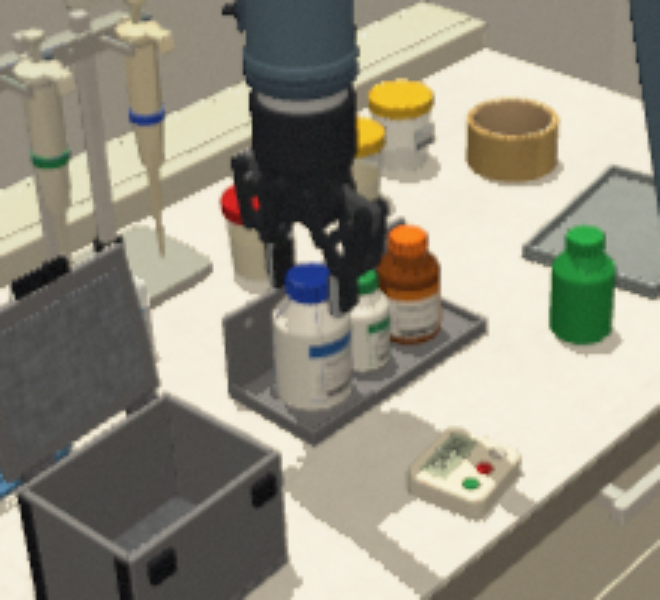

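View pics/w2.png

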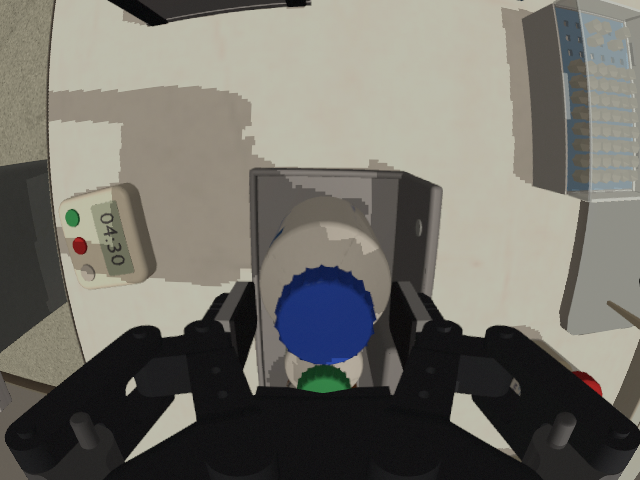

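servo_tool --pt "0 0 0 1 0 0 0.1" --pt "0 0 0 1 0 0 -0.1" --pt "0 0 0 1 0 0 -0.4" --pt "0 0 0 1 0 0 -0.7" --pt "0 0 0 1 0 0 -1" --pt "0 0 0 1 0 0 -1" --pt "0 0 0 1 0 0 -1" --pt "0 0 0 1 0 0 -1"

```text
time_s: 4.3
eef_pos: [0.5395, 0.0655, 0.0871]
eef_rot: [0.505, 0.497, 0.503, -0.495]
wrist_force: [1.4, 0.6, 5.3]
opening: 0.419
```

Run:
```python
from h import *
go(.538,.0655,.24,0.017)
```

```text
turn [-0.001 -0.    -0.004] shift mm [-152.9   -0.9   -0. ] dist 152.9
 turn [ 3.14  -0.007  0.   ] shift mm [-152.9   -0.9   -0. ] dist 152.9
t 4.3 pos [0.5395 0.0655 0.0871] q6 -0.11 tooly [1.    0.016 0.004] toolz [ 0.016 -1.    -0.   ] open 0.419 F [1.4 0.6 5.3]
```

servo_tool --pt "0 0 0 -8 0 0 -1" --pt "0 0 0 -22 0 0 -1" --pt "0 0 0 -45 0 0 -1" --pt "0 0 0 -70 0 0 -1" --pt "0 0 0 -95 0 0 -1" --pt "0 0 0 -118 0 0 -1" --pt "0 0 0 -130 0 0 -1" --pt "0 0 0 -135 0 0 -1"

```text
time_s: 5.3
eef_pos: [0.539, 0.0655, 0.2229]
eef_rot: [0.505, 0.497, 0.503, -0.495]
wrist_force: [0.2, 0.1, -1.3]
opening: 0.424
```

Run:
```python
from h import *
snap('scene','s3.png')
go(.499,-.342,.22,0.153)
```

```text
turn [-0.137  0.    -0.005] shift mm [  2.6 -46.4 406.8] dist 409.5
 turn [ 3.004 -0.008 -0.   ] shift mm [  2.6 -46.4 406.8] dist 409.5
t 5.35 pos [0.539  0.0655 0.2229] q6 -0.11 tooly [1.    0.016 0.005] toolz [ 0.016 -1.    -0.   ] open 0.417 F [ 0.7 -0.6 -0.6]
```

View pics/s3.png

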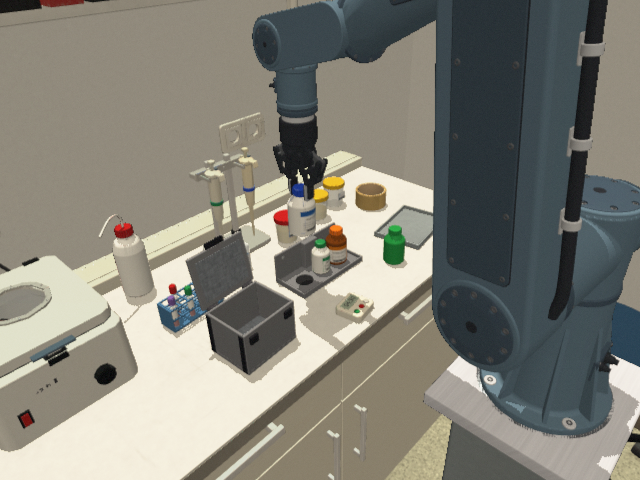

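servo_tool --pt "0 0 0 0 -3 20 -1" --pt "0 0 0 0 -8 60 -1" --pt "0 0 0 1 -14 115 -1" --pt "0 0 0 1 -21 175 -1" --pt "0 0 0 2 -28 235 -1" --pt "0 0 0 2 -35 295 -1" --pt "0 0 0 2 -41 350 -1" --pt "0 0 0 2 -45 388 -1"

```text
time_s: 6.35
eef_pos: [0.4989, -0.3254, 0.2193]
eef_rot: [0.504, 0.498, 0.503, -0.495]
wrist_force: [-0.5, 0.7, -1.5]
opening: 0.423
```

Run:
```python
from h import *
snap('top','t4.png')
go(.499,-.342,.086,0.016)
im=cv2.imread('pics/t4.png')
cv2.imwrite('pics/t4a.png',cv2.resize(im[190:330,240:520],None,fx=2.8,fy=2.8,interpolation=cv2.INTER_CUBIC))
```

```text
turn [-0.004  0.002 -0.003] shift mm [133.3   0.2  12.2] dist 133.9
 turn [ 3.137e+00 -5.000e-03 -3.000e-03] shift mm [133.3   0.2  12.2] dist 133.9
t 6.4 pos [ 0.4983 -0.3296  0.2193] q6 -0.8 tooly [1.    0.012 0.003] toolz [ 0.012 -1.     0.002] open 0.423 F [-1.7 -2.8 -1. ]
```

View pics/t4a.png

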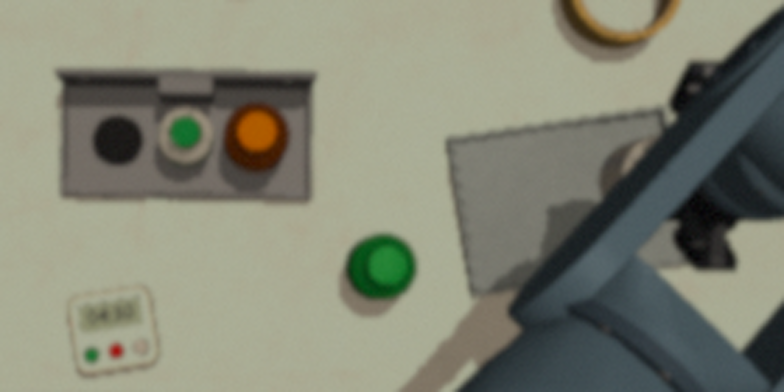

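servo_tool --pt "0 0 0 15 0 6 -1" --pt "0 0 0 40 0 12 -1" --pt "0 0 0 70 0 12 -1" --pt "0 0 0 98 0 12 -1" --pt "0 0 0 118 0 12 -1" --pt "0 0 0 128 0 12 -1" --pt "0 0 0 131 0 12 -1" --pt "0 0 0 131 0 12 -1"

```text
time_s: 7.4
eef_pos: [0.4993, -0.3421, 0.089]
eef_rot: [0.505, 0.497, 0.501, -0.497]
wrist_force: [1.3, -0.5, -1.8]
opening: 0.425
```

Run:
```python
from h import *
f=lambda a,b:np.round(p2w('top',240+(a+.5)/2.8-.5,190+(b+.5)/2.8-.5,.006),4)
print('pad',f(118,140))
go(.499,-.342,.085,0.016)
```

```text
pad [0.5402 0.065  0.006 ]
 turn [-0.004  0.003 -0.004] shift mm [ 4.  -0.3 -0.2] dist 4.0
 turn [ 3.137 -0.007 -0.004] shift mm [ 4.  -0.3 -0.2] dist 4.0
t 7.4 pos [ 0.4993 -0.3421  0.089 ] q6 -0.81 tooly [1.    0.012 0.004] toolz [ 0.012 -1.     0.003] open 0.425 F [ 1.3 -0.5 -1.8]
```

servo_tool --pt "0 0 0 2 0 0 -1" --pt "0 0 0 3.5 0 0 -1" --pt "0 0 0 4 0 0 -1" --pt "0 0 0 4 0 0 -0.1" --pt "0 0 0 4 0 0 0.1" --pt "0 0 0 4 0 0 0.3" --pt "0 0 0 4 0 0 0.3" --pt "0 0 0 4 0 0 0.3"

```text
time_s: 8.4
eef_pos: [0.4993, -0.3421, 0.0849]
eef_rot: [0.505, 0.497, 0.501, -0.497]
wrist_force: [-0.2, 0.0, 1.0]
opening: 0.649
```

servo_tool --pt "0 0 0 -5 0 0 0.3" --pt "0 0 0 -20 0 0 0.3" --pt "0 0 0 -45 0 0 0.3" --pt "0 0 0 -80 0 0 0.3" --pt "0 0 0 -115 0 0 0.3" --pt "0 0 0 -120 10 -50 0.3" --pt "0 0 0 -120 20 -110 0.3" --pt "0 0 0 -120 30 -170 0.3"

```text
time_s: 9.4
eef_pos: [0.5272, -0.1702, 0.2063]
eef_rot: [0.505, 0.498, 0.5, -0.497]
wrist_force: [0.6, 0.2, 0.1]
opening: 0.652
```

Run:
```python
from h import *
snap('scene','s5.png'); snap('wrist','w5.png')
go(.5395,-.045,.2,0.016)
```

```text
turn [ 0.001  0.001 -0.005] shift mm [   5.9   14.2 -120.8] dist 121.8
 turn [-3.14e+00  8.00e-03  2.00e-03] shift mm [   5.9   14.2 -120.8] dist 121.8
t 9.5 pos [ 0.5274 -0.1661  0.2059] q6 -0.54 tooly [1.    0.017 0.005] toolz [ 0.017 -1.     0.001] open 0.651 F [-1.4 -0.7 -0. ]
```

View pics/w5.png

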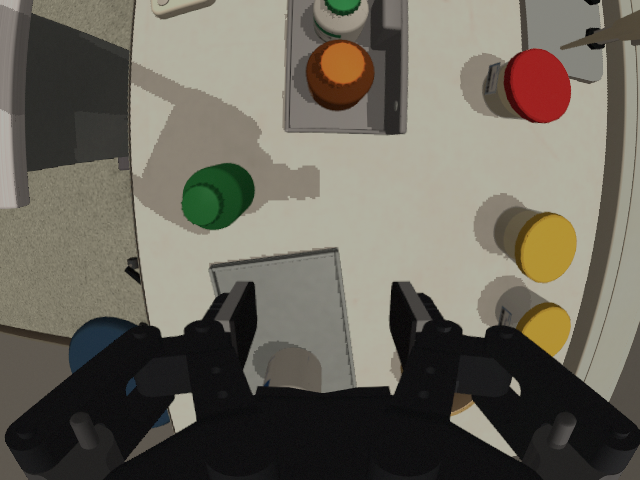

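servo_tool --pt "0 0 0 1 4 -30 0.1" --pt "0 0 0 3 8 -70 0.1" --pt "0 0 0 5 12 -105 0.1" --pt "0 0 0 6 14 -121 0.1" --pt "0 0 0 20 14 -121 0.1" --pt "0 0 0 45 14 -121 0.1" --pt "0 0 0 65 14 -121 0.1" --pt "0 0 0 75 14 -121 0.1"

```text
time_s: 10.5
eef_pos: [0.5387, -0.0461, 0.129]
eef_rot: [0.505, 0.497, 0.503, -0.495]
wrist_force: [-0.0, -0.9, 0.6]
opening: 0.548
```

Run:
```python
from h import *
go(.5395,-.045,.071,0.016)
snap('wrist','w6.png')
```

```text
turn [-0.     0.001 -0.003] shift mm [58.   0.6 -1.2] dist 58.0
 turn [ 3.141e+00 -5.000e-03 -1.000e-03] shift mm [58.   0.6 -1.2] dist 58.0
t 10.5 pos [ 0.5387 -0.0461  0.129 ] q6 -0.32 tooly [1.    0.016 0.003] toolz [ 0.016 -1.     0.001] open 0.548 F [-0.  -0.9  0.6]
```

View pics/w6.png

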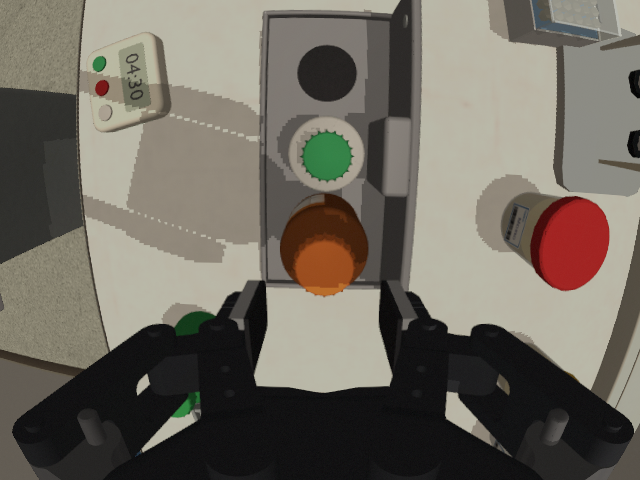

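Run:
```python
from h import *
print(wp2w(325,267,.098),wp2w(327,156,.086),wp2w(327,73,.006))
```

```text
[ 0.53870384 -0.04344439  0.098     ] [0.53885119 0.0100231  0.086     ] [0.53903511 0.06601285 0.006     ]
```

servo_tool --pt "0 0 0 20 0 -1 0.1" --pt "0 0 0 40 0 -1 0.1" --pt "0 0 0 52 0 -1 0.1" --pt "0 0 0 58 0 -1 0.1" --pt "0 0 0 58 0 -1 -0.2" --pt "0 0 0 58 0 -1 -0.5" --pt "0 0 0 58 0 -1 -1" --pt "0 0 0 58 0 -1 -1"

```text
time_s: 11.55
eef_pos: [0.5403, -0.0454, 0.0733]
eef_rot: [0.506, 0.497, 0.502, -0.495]
wrist_force: [-3.4, 0.5, 12.6]
opening: 0.392
```

servo_tool --pt "0 0 0 0 0 0 -1" --pt "0 0 0 0 0 0 -1" --pt "0 0 0 -6 0 0 -1" --pt "0 0 0 -20 0 0 -1" --pt "0 0 0 -45 0 0 -1" --pt "0 0 0 -75 0 0 -1" --pt "0 0 0 -105 0 0 -1" --pt "0 0 0 -120 0 0 -1"

```text
time_s: 12.55
eef_pos: [0.5405, -0.0454, 0.1957]
eef_rot: [0.507, 0.497, 0.501, -0.494]
wrist_force: [0.1, 0.1, -2.2]
opening: 0.361
```

Run:
```python
from h import *
go(.486,-.259,.19,0.016)
snap('scene','s7.png')
```

```text
turn [ 0.     0.003 -0.009] shift mm [  5.7 -58.  212.6] dist 220.5
 turn [-3.141  0.014  0.004] shift mm [  5.7 -58.  212.6] dist 220.5
t 12.55 pos [ 0.5405 -0.0454  0.1957] q6 -0.32 tooly [1.    0.016 0.009] toolz [ 0.016 -1.     0.003] open 0.361 F [ 0.1  0.1 -2.2]
```

View pics/s7.png

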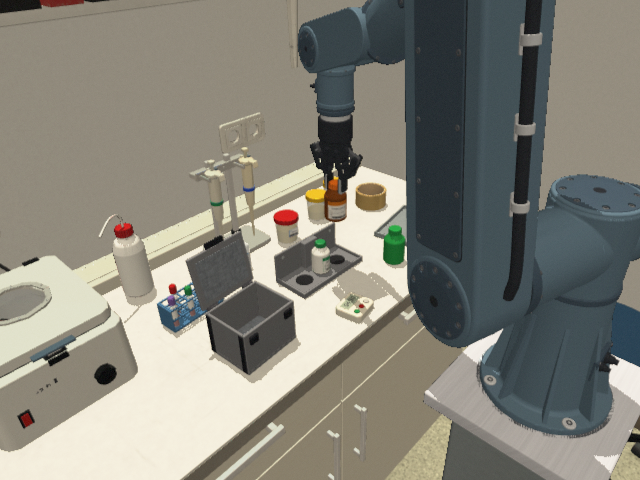

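servo_tool --pt "0 0 0 0 -6 18 -1" --pt "0 0 0 0 -17 60 -1" --pt "0 0 0 0 -30 110 -1" --pt "0 0 0 0 -43 160 -1" --pt "0 0 0 0 -53 197 -1" --pt "0 0 0 0 -58 213 -1" --pt "0 0 0 10 -58 213 -1" --pt "0 0 0 30 -58 213 -1"

```text
time_s: 13.6
eef_pos: [0.4871, -0.2587, 0.1663]
eef_rot: [0.508, 0.498, 0.501, -0.494]
wrist_force: [-0.4, 0.3, -2.8]
opening: 0.363
```

Run:
```python
from h import *
snap('wrist','w8.png'); go(.486,-.259,.074,0.016)
```

```text
turn [ 0.001 -0.001 -0.007] shift mm [88.8 -0.1  2. ] dist 88.8
 turn [-3.14e+00  1.00e-02 -1.00e-03] shift mm [88.8 -0.1  2. ] dist 88.8
t 13.65 pos [ 0.4855 -0.2571  0.1628] q6 -0.72 tooly [1.    0.017 0.007] toolz [ 0.017 -1.    -0.001] open 0.364 F [-1.6  1.4 -3.9]
```

View pics/w8.png

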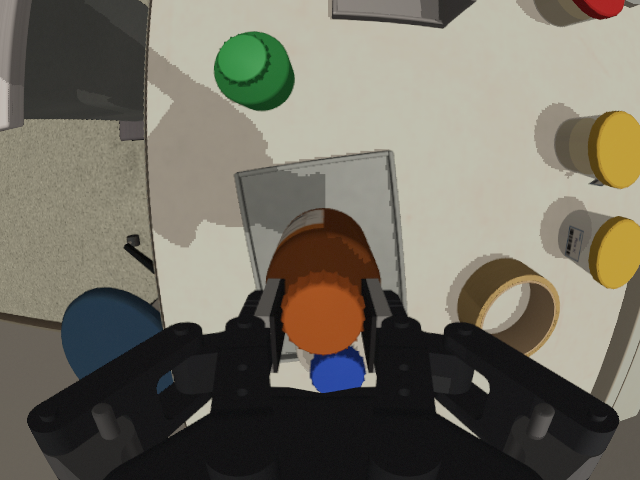

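servo_tool --pt "0 0 0 15 0 2 -1" --pt "0 0 0 35 0 2 -1" --pt "0 0 0 58 0 2 -1" --pt "0 0 0 75 0 2 -1" --pt "0 0 0 84 0 2 -1" --pt "0 0 0 88 0 2 -1" --pt "0 0 0 89 0 2 -1" --pt "0 0 0 89 0 2 -1"

```text
time_s: 14.65
eef_pos: [0.4866, -0.2594, 0.0744]
eef_rot: [0.506, 0.498, 0.502, -0.494]
wrist_force: [0.2, 0.5, -2.2]
opening: 0.363
```

Run:
```python
from h import *
go(.486,-.259,.071,0.016)
```

```text
turn [ 0.001  0.    -0.008] shift mm [ 3.4 -0.6 -0.4] dist 3.5
 turn [-3.14   0.012  0.   ] shift mm [ 3.4 -0.6 -0.4] dist 3.5
t 14.65 pos [ 0.4866 -0.2594  0.0744] q6 -0.73 tooly [1.    0.017 0.008] toolz [ 0.017 -1.     0.   ] open 0.363 F [ 0.2  0.5 -2.2]
```

servo_tool --pt "0 0 0 1 0 0 -1" --pt "0 0 0 2 0 0 -1" --pt "0 0 0 3 0 0 -1" --pt "0 0 0 3.5 0 0 -1" --pt "0 0 0 3.5 0 0 -1" --pt "0 0 0 3.5 0 0 -1" --pt "0 0 0 3.5 0 0 -1" --pt "0 0 0 3.5 0 0 -1"

```text
time_s: 15.65
eef_pos: [0.4874, -0.2601, 0.0733]
eef_rot: [0.507, 0.497, 0.502, -0.494]
wrist_force: [-3.7, 3.6, 14.3]
opening: 0.359
```

Run:
```python
from h import *
go(.486,-.259,.071,0.016)
```

```text
turn [ 0.001  0.002 -0.009] shift mm [ 2.3 -1.4 -1.1] dist 2.9
 turn [-3.14e+00  1.40e-02  3.00e-03] shift mm [ 2.3 -1.4 -1.1] dist 2.9
t 15.65 pos [ 0.4874 -0.2601  0.0733] q6 -0.73 tooly [1.    0.017 0.009] toolz [ 0.017 -1.     0.002] open 0.359 F [-3.7  3.6 14.3]
```

servo_tool --pt "0 0 0 -0.5 0 0 -1" --pt "0 0 0 -0.5 0 0 -0.3" --pt "0 0 0 -0.5 0 0 -0.1" --pt "0 0 0 -0.5 0 0 0.2" --pt "0 0 0 -0.5 0 0 0.2" --pt "0 0 0 -8 0 0 0.2" --pt "0 0 0 -30 0 0 0.2" --pt "0 0 0 -65 0 0 0.2"

```text
time_s: 16.65
eef_pos: [0.4861, -0.2594, 0.1384]
eef_rot: [0.506, 0.497, 0.503, -0.494]
wrist_force: [0.4, 0.2, 0.1]
opening: 0.597
```

Run:
```python
from h import *
go(.539,.0100,.19,np.pi/2+.016)
```

```text
turn [-1.57   0.006 -0.005] shift mm [ -51.2   57.9 -268.5] dist 279.4
 turn [ 1.572 -0.005 -0.006] shift mm [ -51.2   57.9 -268.5] dist 279.4
t 16.65 pos [ 0.4861 -0.2594  0.1384] q6 -0.73 tooly [1.    0.017 0.007] toolz [ 0.017 -1.     0.   ] open 0.597 F [0.4 0.2 0.1]
```

servo_tool --pt "-0.1 0 0 -25 0 0 0.1" --pt "-0.25 0 0 -48 5 -20 0.1" --pt "-0.42 0 0 -51 14 -60 0.1" --pt "-0.6 0 0 -51 24 -105 0.1" --pt "-0.78 0 0 -51 34 -150 0.1" --pt "-0.96 0 0 -51 44 -195 0.1" --pt "-1.14 0 0 -51 52 -235 0.1" --pt "-1.32 0 0 -51 57 -262 0.1"

```text
time_s: 17.65
eef_pos: [0.5384, 0.0054, 0.1904]
eef_rot: [0.705, 0.08, 0.7, -0.079]
wrist_force: [-0.6, -0.4, -0.2]
opening: 0.552
```

Run:
```python
from h import *
go(.539,.0100,.15,np.pi/2+.016)
snap('scene','s9.png')
```

```text
turn [-0.242  0.008 -0.001] shift mm [40.4  4.5 -0.8] dist 40.7
 turn [ 2.899e+00 -1.000e-03 -1.100e-02] shift mm [40.4  4.5 -0.8] dist 40.7
t 17.65 pos [0.5384 0.0054 0.1904] q6 -1.56 tooly [0.224 0.975 0.002] toolz [ 0.974 -0.224  0.008] open 0.552 F [-0.6 -0.4 -0.2]
```

View pics/s9.png

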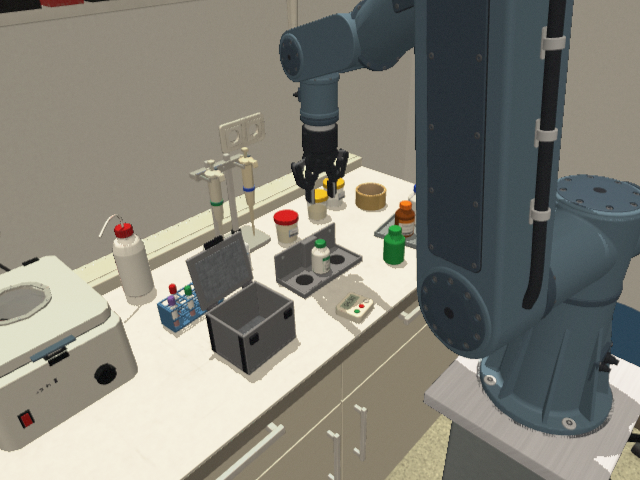

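servo_tool --pt "-0.1 0.004 0 5 2 0 0.1" --pt "-0.2 0.008 0 15 4.5 0 0.1" --pt "-0.242 0.008 0 25 4.5 -1 0.1" --pt "-0.242 0.008 0 35 4.5 -1 0.1" --pt "-0.242 0.008 0 40 4.5 -1 0.1" --pt "-0.242 0.008 0 40 4.5 -1 0.1" --pt "-0.242 0.008 0 40 4.5 -1 0.1" --pt "-0.242 0.008 0 40 4.5 -1 0.1"

```text
time_s: 18.7
eef_pos: [0.5392, 0.0125, 0.1509]
eef_rot: [0.707, -0.008, 0.707, 0.009]
wrist_force: [0.1, 0.4, 0.0]
opening: 0.552
```

Run:
```python
from h import *
go(.539,.0100,.060,np.pi/2+.016)
snap('wrist','w10.png')
```

```text
turn [ 0.008  0.001 -0.002] shift mm [90.9 -2.7 -0.3] dist 90.9
 turn [-3.134e+00  4.000e-03  1.000e-03] shift mm [90.9 -2.7 -0.3] dist 90.9
t 18.7 pos [0.5392 0.0125 0.1509] q6 -1.79 tooly [-0.024  1.     0.002] toolz [1.    0.024 0.001] open 0.552 F [0.1 0.4 0. ]
```

View pics/w10.png

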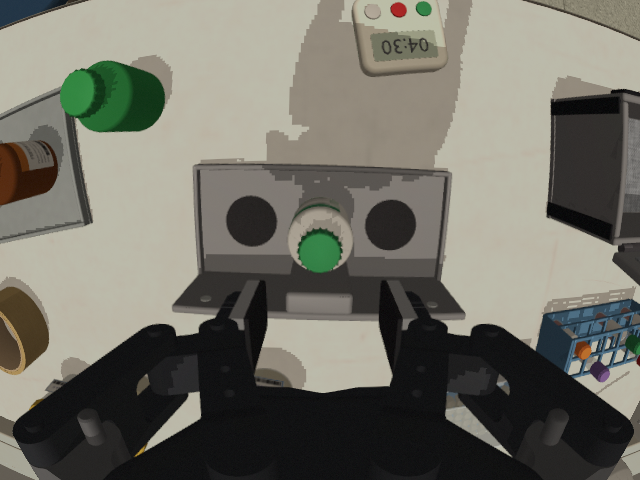

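Run:
```python
from h import *
print(wp2w(320,252,.086),wp2w(251.5,220,.006),wp2w(389.5,224,.006))
```

```text
[0.53984348 0.01026562 0.086     ] [ 0.53958892 -0.04490107  0.006     ] [0.54027151 0.06568003 0.006     ]
```

servo_tool --pt "0 0 0 15 -2.5 0 0.1" --pt "0 0 0 40 -2.5 0 0.1" --pt "0 0 0 65 -2.5 0 0.1" --pt "0 0 0 82 -2.5 0 0.1" --pt "0 0 0 90 -2.5 0 0.1" --pt "0 0 0 90 -2.5 0 0.1" --pt "0 0 0 90 -2.5 0 -0.3" --pt "0 0 0 90 -2.5 0 -0.6"

```text
time_s: 19.75
eef_pos: [0.54, 0.0103, 0.0617]
eef_rot: [0.708, -0.008, 0.706, 0.009]
wrist_force: [0.2, 1.6, 1.2]
opening: 0.369
```

servo_tool --pt "0 0 0 0 0 0 -1" --pt "0 0 0 0 0 0 -1" --pt "0 0 0 0 0 0 -1" --pt "0 0 0 0 0 0 -1" --pt "0 0 0 -5 0 0 -1" --pt "0 0 0 -15 0 0 -1" --pt "0 0 0 -35 0 0 -1" --pt "0 0 0 -55 0 0 -1"

```text
time_s: 20.75
eef_pos: [0.5398, 0.0101, 0.1178]
eef_rot: [0.708, -0.008, 0.706, 0.009]
wrist_force: [0.4, 0.6, -3.2]
opening: 0.365
```

Run:
```python
from h import *
go(.465,.2785,.22,np.pi/2+.0)
snap('wrist','w11.png'); snap('top','t11.png')
im=cv2.imread('pics/t11.png')
cv2.imwrite('pics/t11a.png',cv2.resize(im[190:310,120:500],None,fx=2.1,fy=2.1,interpolation=cv2.INTER_CUBIC))
```

```text
turn [ 0.024  0.003 -0.002] shift mm [-101.8  270.3  -68.1] dist 296.8
 turn [-3.117  0.004  0.004] shift mm [-101.8  270.3  -68.1] dist 296.8
t 20.75 pos [0.5398 0.0101 0.1178] q6 -1.8 tooly [-0.024  1.     0.002] toolz [1.    0.024 0.003] open 0.365 F [ 0.4  0.6 -3.2]
```

View pics/w11.png

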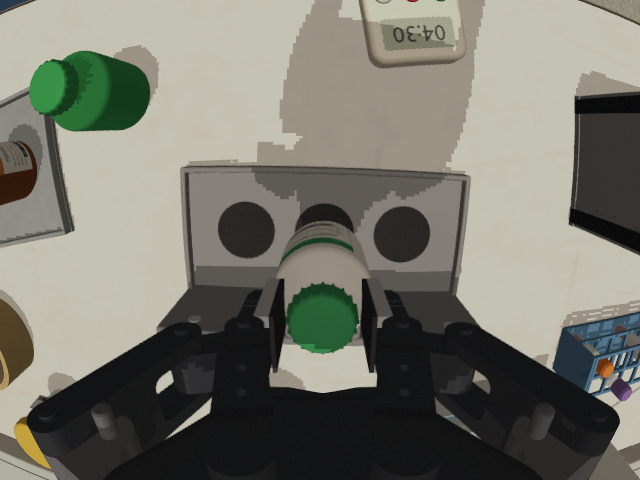

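View pics/t11a.png

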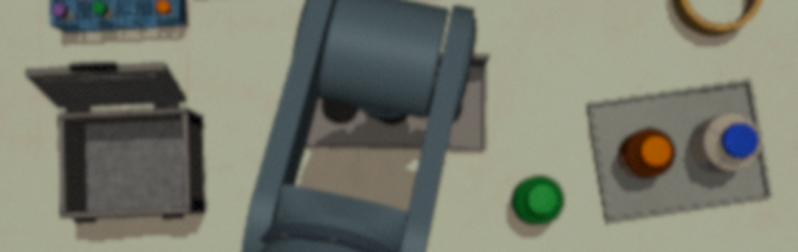

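servo_tool --pt "0 0 0 -25 5 -8 -1" --pt "0 0 0 -60 20 -25 -1" --pt "0 0 0 -90 50 -50 -1" --pt "0 0 0 -102 95 -65 -1" --pt "0 0 0 -102 145 -70 -1" --pt "0 0 0 -102 195 -70 -1" --pt "0 0 0 -102 240 -70 -1" --pt "0 0 0 -102 263 -70 -1"

```text
time_s: 21.85
eef_pos: [0.4639, 0.2729, 0.2208]
eef_rot: [0.71, -0.009, 0.705, 0.01]
wrist_force: [-0.2, -0.2, -2.0]
opening: 0.293
```

Run:
```python
from h import *
go(.463,.2785,.22,np.pi/2+.03)
snap('wrist','w12.png'); snap('scene','s12.png')
```

```text
turn [-0.004  0.007 -0.001] shift mm [ 0.8  5.6 -0.8] dist 5.7
 turn [ 3.138e+00 -2.000e-03 -1.100e-02] shift mm [ 0.8  5.6 -0.8] dist 5.7
t 21.85 pos [0.4639 0.2729 0.2208] q6 -1.29 tooly [-0.026  1.     0.001] toolz [1.    0.026 0.007] open 0.293 F [-0.2 -0.2 -2. ]
```

View pics/w12.png

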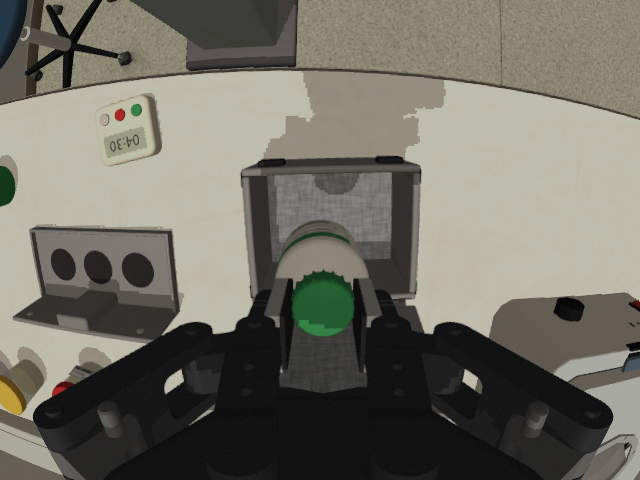

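View pics/s12.png

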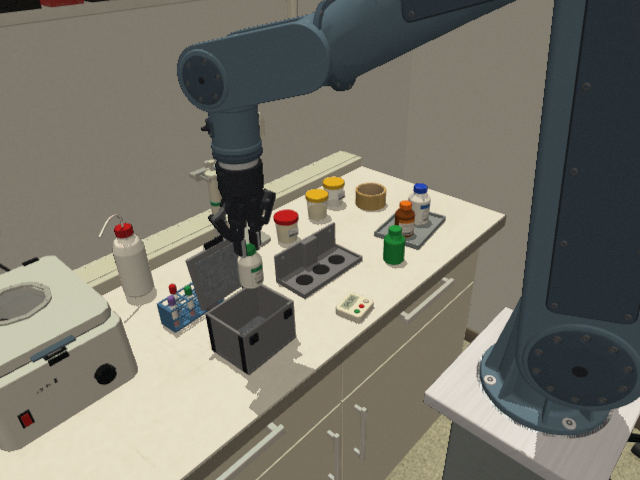

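Run:
```python
from h import *
for p in [(243,172),(421,172),(416,298),(251,296)]: print(wp2w(*p,.096))
```

```text
[0.42497379 0.21329759 0.096     ]
[0.42102288 0.34334037 0.096     ]
[0.52135743 0.3491064  0.096     ]
[0.52263094 0.21694447 0.096     ]
```

servo_tool --pt "0 0.007 0 10 5 1 -1" --pt "0 0.007 0 30 7 1 -1" --pt "0 0.007 0 55 7 1 -1" --pt "0 0.007 0 80 7 1 -1" --pt "0 0.007 0 105 7 1 -1" --pt "0 0.007 0 125 7 1 -1" --pt "0 0.007 0 135 7 1 -1" --pt "0 0.007 0 138 7 1 -1"

```text
time_s: 22.95
eef_pos: [0.4654, 0.2796, 0.0819]
eef_rot: [0.707, -0.009, 0.708, 0.01]
wrist_force: [-0.8, 0.5, -3.0]
opening: 0.287
```

Run:
```python
from h import *
go(.465,.280,.072,np.pi/2+.03)
snap('wrist','w13.png'); snap('scene','s13.png')
im=cv2.imread('pics/s13.png'); cv2.imwrite('pics/s13a.png',cv2.resize(im[150:380,140:340],None,fx=3,fy=2.6))
```

```text
turn [-0.004 -0.001 -0.001] shift mm [ 9.9  0.4 -0.4] dist 9.9
 turn [ 3.138e+00 -2.000e-03  2.000e-03] shift mm [ 9.9  0.4 -0.4] dist 9.9
t 22.95 pos [0.4654 0.2796 0.0819] q6 -1.28 tooly [-0.026  1.     0.001] toolz [ 1.     0.026 -0.001] open 0.287 F [-0.8  0.5 -3. ]
```

View pics/w13.png

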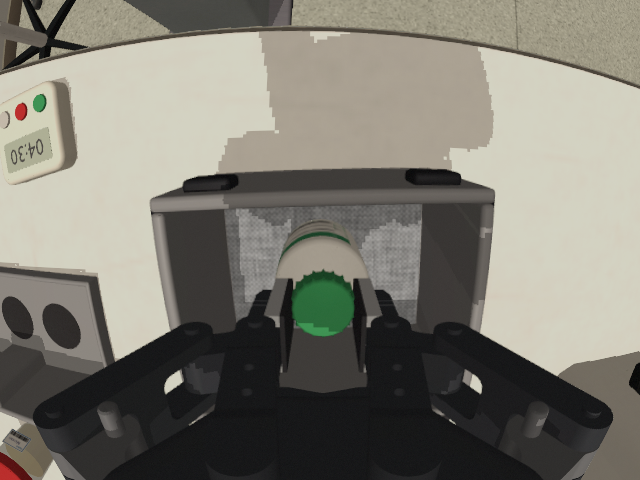

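View pics/s13a.png

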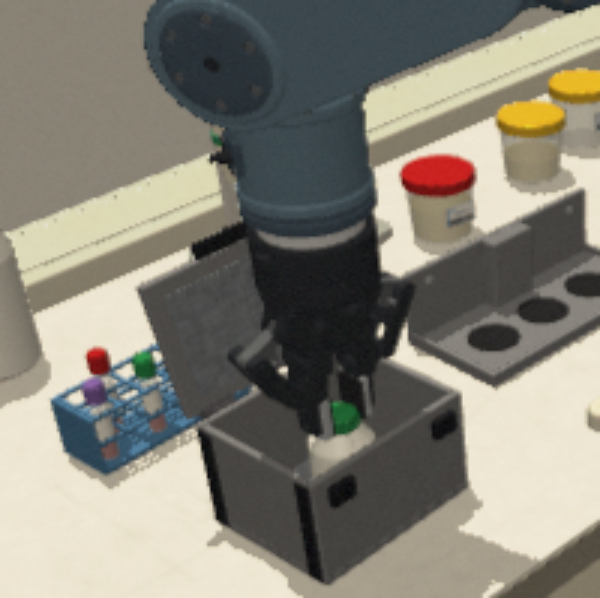

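servo_tool --pt "0 0 0 2 0 0 -1" --pt "0 0 0 4 0 0 -1" --pt "0 0 0 6 0 0 -1" --pt "0 0 0 7 0 0 -1" --pt "0 0 0 8 0 0 -1" --pt "0 0 0 8 0 0 -1" --pt "0 0 0 8 0 0 -1" --pt "0 0 0 8 0 0 -1"

```text
time_s: 24.05
eef_pos: [0.4684, 0.2803, 0.0779]
eef_rot: [0.709, -0.009, 0.705, 0.01]
wrist_force: [-1.1, -3.0, 13.7]
opening: 0.288
```

servo_tool --pt "0 0 0 1 0 -2 -1" --pt "0 0 0 0 0 -2 -1" --pt "0 0 0 0 0 -2 -0.4" --pt "0 0 0 0 0 -2 -0.2" --pt "0 0 0 0 0 -2 0" --pt "0 0 0 0 0 -2 0.1" --pt "0 0 0 -3 0 -2 0.1" --pt "0 0 0 -12 0 -2 0.1"

```text
time_s: 25.05
eef_pos: [0.466, 0.2801, 0.0899]
eef_rot: [0.709, -0.009, 0.706, 0.01]
wrist_force: [0.4, -0.6, -0.4]
opening: 0.552
```

servo_tool --pt "0 0 0 -15 0 0 0.1" --pt "0 0 0 -40 0 0 0.1" --pt "0 0 0 -80 0 0 0.1" --pt "0 0 0 -130 0 0 0.1" --pt "0 0 0 -165 0 0 -0.5" --pt "0 0 0 -175 0 0 -1" --pt "0 0 0 -175 0 0 -1" --pt "0 0 0 -175 0 0 -1"

```text
time_s: 26.05
eef_pos: [0.4643, 0.2794, 0.263]
eef_rot: [0.708, -0.009, 0.707, 0.01]
wrist_force: [0.0, 0.1, -0.1]
opening: 0.004
```

Run:
```python
from h import *
go(.465,.280,.072,np.pi/2+.03)
snap('wrist','w14.png'); snap('scene','s14.png')
im=cv2.imread('pics/s14.png'); cv2.imwrite('pics/s14a.png',cv2.resize(im[150:380,140:340],None,fx=3,fy=2.6))
```

```text
turn [-0.003  0.001 -0.001] shift mm [191.    0.4   0.4] dist 191.0
 turn [ 3.139e+00 -2.000e-03 -2.000e-03] shift mm [191.    0.4   0.4] dist 191.0
t 26.05 pos [0.4643 0.2794 0.263 ] q6 -1.28 tooly [-0.027  1.     0.001] toolz [1.    0.027 0.001] open 0.004 F [ 0.   0.1 -0.1]
```

View pics/w14.png

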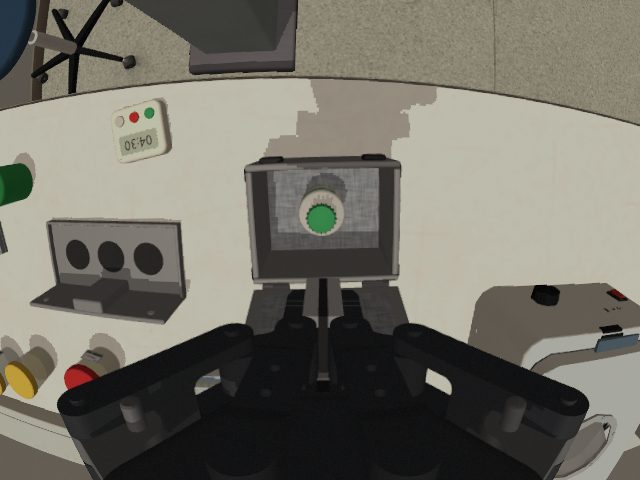

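View pics/s14a.png

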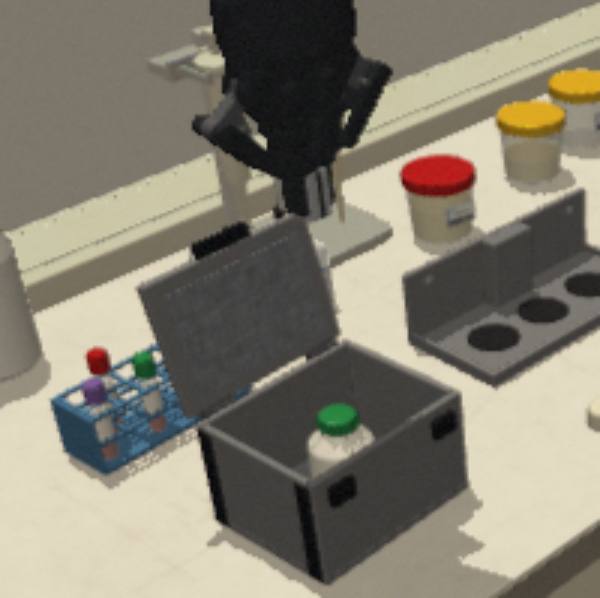

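servo_tool --pt "0 0 0 -5 0 20 -1" --pt "0 0 0 -5 0 60 -1" --pt "0 0 0 -5 0 105 -1" --pt "0 0 0 -5 0 133 -1" --pt "0 0 0 0 0 138 -1" --pt "0 0 0 0 0 138 -1" --pt "0 0 0 0 0 138 -1" --pt "0 0 0 0 0 138 -1"

```text
time_s: 27.15
eef_pos: [0.6017, 0.2835, 0.2637]
eef_rot: [0.708, -0.009, 0.706, 0.01]
wrist_force: [-0.5, -0.1, 0.6]
opening: 0.002
```

Run:
```python
from h import *
go(.60,.283,.175,np.pi/2+.03)
snap('wrist','w15.png'); snap('scene','s15.png')
im=cv2.imread('pics/s15.png'); cv2.imwrite('pics/s15a.png',cv2.resize(im[130:360,120:340],None,fx=3,fy=2.6))
```

```text
turn [-0.002  0.002 -0.001] shift mm [88.7 -0.5 -1.9] dist 88.7
 turn [ 3.139e+00 -2.000e-03 -3.000e-03] shift mm [88.7 -0.5 -1.9] dist 88.7
t 27.15 pos [0.6017 0.2835 0.2637] q6 -1.34 tooly [-0.028  1.     0.001] toolz [1.    0.028 0.002] open 0.002 F [-0.5 -0.1  0.6]
```

View pics/w15.png

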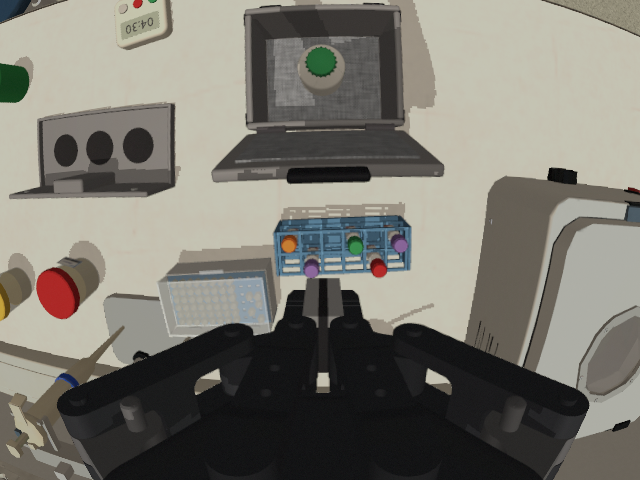

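View pics/s15a.png

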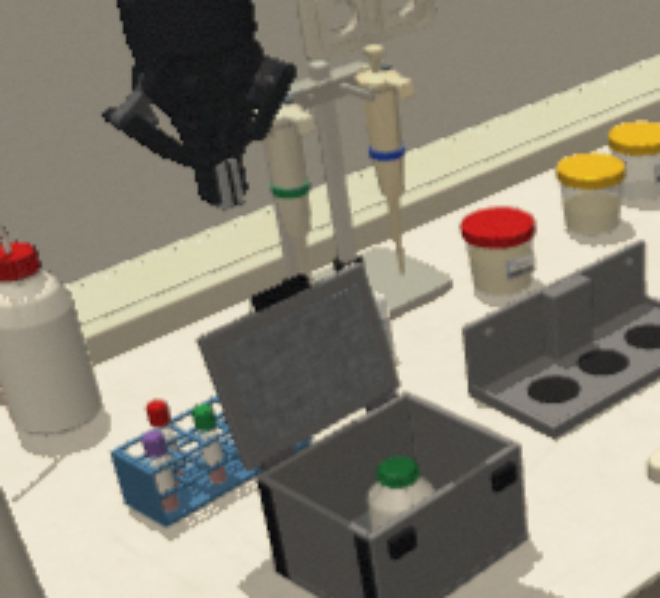

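Run:
```python
from h import *
print(wp2w(329,181,.213),wp2w(329,170,.215), wp2w(321,62,.09))
```

```text
[0.55961232 0.28476399 0.213     ] [0.55367803 0.28454654 0.215     ] [0.47160847 0.27781472 0.09      ]
```

servo_tool --pt "0 0 0 12 0 0 -1" --pt "0 0 0 35 0 0 -1" --pt "0 0 0 60 0 0 -1" --pt "0 0 0 80 0 0 -1" --pt "0 0 0 89 0 0 -1" --pt "0 0 0 89 0 -5 -1" --pt "0 0 0 89 0 -12 -1" --pt "0 0 0 89 0 -18 -1"

```text
time_s: 28.25
eef_pos: [0.5841, 0.2833, 0.1759]
eef_rot: [0.708, -0.009, 0.706, 0.01]
wrist_force: [0.4, 0.1, 0.6]
opening: -0.002
```

servo_tool --pt "0 0 0 0 0 -8 -1" --pt "0 0 0 0 0 -16 -1" --pt "0 0 0 0 0 -24 -1" --pt "0 0 0 0 0 -32 -1" --pt "0 0 0 0 0 -40 -1" --pt "0 0 0 0 0 -48 -1" --pt "0 0 0 0 0 -56 -1" --pt "0 0 0 0 0 -60 -1"

```text
time_s: 29.25
eef_pos: [0.5232, 0.2815, 0.1751]
eef_rot: [0.708, -0.009, 0.706, 0.01]
wrist_force: [1.1, -0.2, -0.8]
opening: -0.0
```

Run:
```python
from h import *
go(.504,.283,.175,np.pi/2+.03)
snap('scene','s16.png')
im=cv2.imread('pics/s16.png'); cv2.imwrite('pics/s16a.png',cv2.resize(im[130:360,120:340],None,fx=3,fy=2.6))
```

```text
turn [-0.002  0.003 -0.001] shift mm [  0.1   2.1 -19.1] dist 19.2
 turn [ 3.139e+00 -2.000e-03 -4.000e-03] shift mm [  0.1   2.1 -19.1] dist 19.2
t 29.25 pos [0.5232 0.2815 0.1751] q6 -1.31 tooly [-0.028  1.     0.001] toolz [1.    0.028 0.003] open -0.0 F [ 1.1 -0.2 -0.8]
```

View pics/s16a.png

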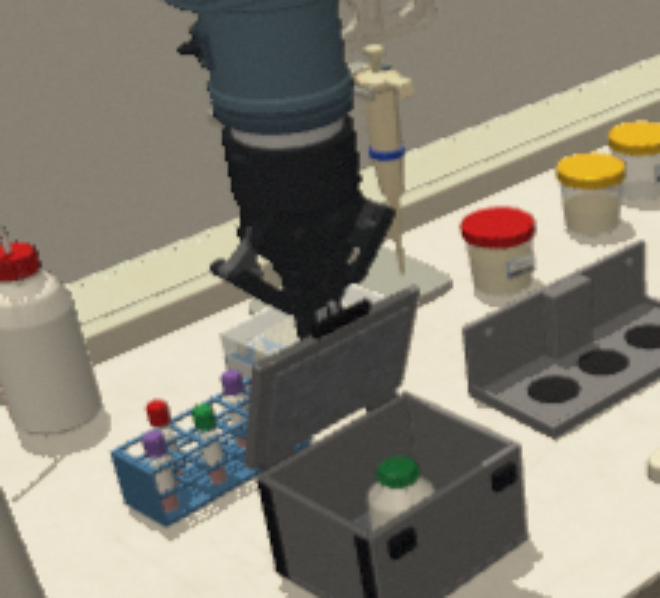

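servo_tool --pt "0 0 0 0 0 -10 -1" --pt "0 0 0 1 0 -19 -1" --pt "0 0 0 6 0 -28 -1" --pt "0 0 0 12 0 -38 -1" --pt "0 0 0 20 0 -46 -1" --pt "0 0 0 29 0 -53 -1" --pt "0 0 0 41 0 -61 -1" --pt "0 0 0 50 0 -64 -1"

```text
time_s: 30.3
eef_pos: [0.458, 0.2797, 0.1237]
eef_rot: [0.707, -0.01, 0.707, 0.01]
wrist_force: [0.0, 0.5, 1.4]
opening: 0.001
```

Run:
```python
from h import *
go(.454,.281,.103,np.pi/2+.03)
snap('scene','s17.png')
im=cv2.imread('pics/s17.png'); cv2.imwrite('pics/s17a.png',cv2.resize(im[130:360,120:340],None,fx=3,fy=2.6))
```

```text
turn [-0.002  0.001 -0.001] shift mm [20.7  1.4 -4. ] dist 21.1
 turn [ 3.14e+00 -1.00e-03 -1.00e-03] shift mm [20.7  1.4 -4. ] dist 21.1
t 30.3 pos [0.458  0.2797 0.1237] q6 -1.27 tooly [-0.028  1.     0.001] toolz [1.    0.028 0.001] open 0.001 F [0.  0.5 1.4]
```

View pics/s17a.png

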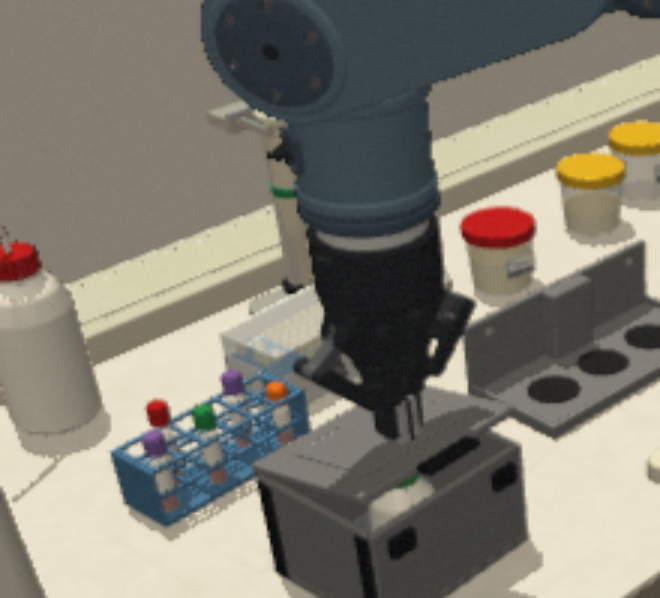

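servo_tool --pt "0 0 0 4 0 -3 -1" --pt "0 0 0 8 0 -6 -1" --pt "0 0 0 12 0 -8 -1" --pt "0 0 0 15 0 -10 -1" --pt "0 0 0 18 0 -10 -1" --pt "0 0 0 20 0 -10 -1" --pt "0 0 0 21 0 -10 -1" --pt "0 0 0 21 0 -10 -1"

```text
time_s: 31.35
eef_pos: [0.4471, 0.2793, 0.1046]
eef_rot: [0.707, -0.01, 0.708, 0.01]
wrist_force: [-13.2, -4.9, 27.1]
opening: -0.005
```

servo_tool --pt "0 0 0 -2 0 0 -1" --pt "0 0 0 -12 0 0 -1" --pt "0 0 0 -30 0 0 -1" --pt "0 0 0 -60 0 0 -1" --pt "0 0 0 -95 0 0 -1" --pt "0 0 0 -115 0 0 -1" --pt "0 0 0 -120 0 0 -1" --pt "0 0 0 -120 0 0 -1"

```text
time_s: 32.35
eef_pos: [0.4472, 0.2793, 0.2247]
eef_rot: [0.707, -0.01, 0.708, 0.01]
wrist_force: [1.0, -0.4, -0.4]
opening: -0.001
```

Run:
```python
from h import *
snap('scene','s18.png'); snap('wrist','w18.png')
go(.486,-.259,.22,.016)
im=cv2.imread('pics/s18.png'); cv2.imwrite('pics/s18a.png',cv2.resize(im[200:380,160:340],None,fx=3.3,fy=3.3,interpolation=cv2.INTER_CUBIC))
for x in(.42,.526):
  for y in (.215,.346): print(w2p('scene',[x,y,.105]))
```

```text
turn [ 1.584 -0.002  0.003] shift mm [   3.9 -539.    23.9] dist 539.5
 turn [-1.558 -0.003 -0.002] shift mm [   3.9 -539.    23.9] dist 539.5
t 32.45 pos [0.4467 0.2791 0.2236] q6 -1.27 tooly [-0.029  1.    -0.001] toolz [ 1.     0.029 -0.003] open -0.0 F [-0.3 -0.3  0.1]
[293.40910133 297.08846638]
[240.4535652  332.14750764]
[257.17616199 275.60921741]
[204.57135984 306.60945892]
```

View pics/s18a.png

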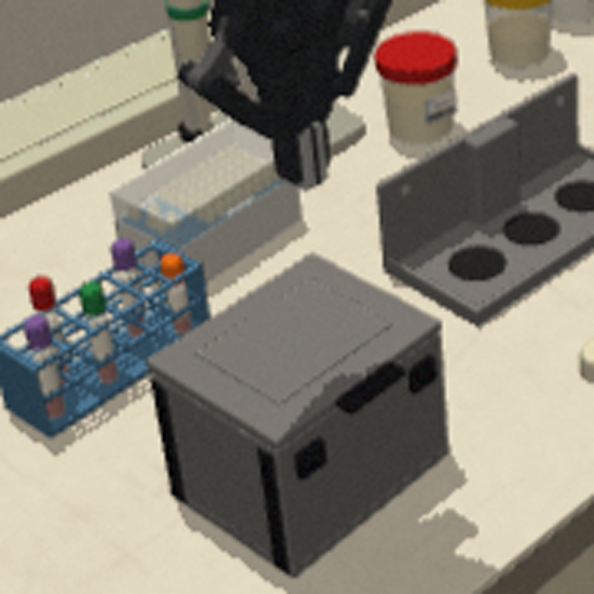

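View pics/w18.png

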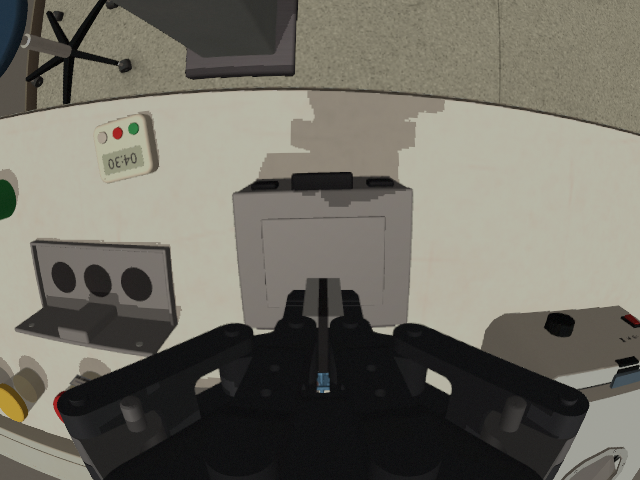

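servo_tool --pt "0.15 0 0 0 -25 1 -0.5" --pt "0.32 0 0 0 -75 3 0" --pt "0.5 0 0 0 -130 6 0.1" --pt "0.68 0 0 0 -190 8 0.1" --pt "0.86 0 0 0 -250 11 0.1" --pt "1.04 0 0 0 -310 14 0.1" --pt "1.22 0 0 0 -370 16 0.1" --pt "1.4 0 0 0 -425 19 0.1"

```text
time_s: 33.45
eef_pos: [0.4771, -0.1471, 0.2228]
eef_rot: [0.545, 0.449, 0.547, -0.451]
wrist_force: [1.1, -0.7, -1.0]
opening: 0.551
```

Run:
```python
from h import *
go(.486,-.259,.18,.016)
```

```text
turn [ 0.177 -0.001  0.005] shift mm [ 42.7 -12.6 111.6] dist 120.2
 turn [-2.965e+00 -7.000e-03 -1.000e-03] shift mm [ 42.7 -12.6 111.6] dist 120.2
t 33.45 pos [ 0.4771 -0.1471  0.2228] q6 -0.73 tooly [ 0.981  0.192 -0.005] toolz [ 0.192 -0.981 -0.001] open 0.551 F [ 1.1 -0.7 -1. ]
```

servo_tool --pt "0.07 0 0 2 -4 35 0.1" --pt "0.14 0 0 8 -8 70 0.1" --pt "0.177 0 0.005 20 -11 98 0.1" --pt "0.177 0 0.005 32 -12.6 111 0.1" --pt "0.177 0 0.005 40 -12.6 111 0.1" --pt "0.177 0 0.005 42 -12.6 111 0.1" --pt "0.177 0 0.005 42 -12.6 111 0.1" --pt "0.177 0 0.005 42 -12.6 111 0.1"

```text
time_s: 34.45
eef_pos: [0.4863, -0.258, 0.1814]
eef_rot: [0.504, 0.496, 0.504, -0.495]
wrist_force: [0.7, -0.1, -0.4]
opening: 0.549
```

Run:
```python
from h import *
snap('wrist','w19.png')
go(.486,-.259,.077,.016)
```

```text
turn [ 0.001 -0.    -0.001] shift mm [104.4  -0.4   0.9] dist 104.4
 turn [-3.141e+00  2.000e-03 -0.000e+00] shift mm [104.4  -0.4   0.9] dist 104.4
t 34.5 pos [ 0.4862 -0.2581  0.1814] q6 -0.72 tooly [1.    0.017 0.001] toolz [ 0.017 -1.    -0.   ] open 0.548 F [-0.2 -0.4  0.5]
```

View pics/w19.png

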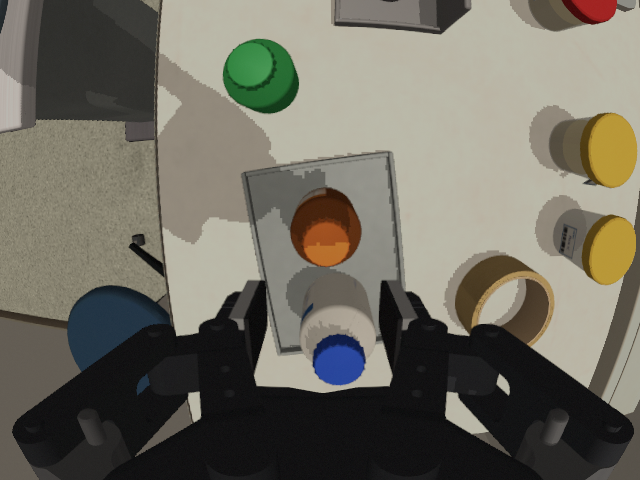

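Run:
```python
from h import *
print(wp2w(326,244,.096),wp2w(339,360,.111))
```

```text
[ 0.48765411 -0.25977708  0.096     ] [ 0.49790566 -0.3373755   0.111     ]
```

servo_tool --pt "0 0 0 15 0 0 0.1" --pt "0 0 0 40 0 0 0.1" --pt "0 0 0 68 0 0 0.1" --pt "0 0 0 90 0 0 0.1" --pt "0 0 0 102 0 0 0.1" --pt "0 0 0 104 0 0 0.1" --pt "0 0 0 104 0 0 -0.2" --pt "0 0 0 104 0 0 -0.4"

```text
time_s: 35.5
eef_pos: [0.487, -0.2586, 0.0784]
eef_rot: [0.505, 0.496, 0.503, -0.495]
wrist_force: [0.9, -0.1, 1.0]
opening: 0.352
```

servo_tool --pt "0 0 0 0 0 0 -1" --pt "0 0 0 0 0 0 -1" --pt "0 0 0 0 0 0 -1" --pt "0 0 0 0 0 0 -1" --pt "0 0 0 -5 0 0 -1" --pt "0 0 0 -15 0 0 -1" --pt "0 0 0 -40 0 0 -1" --pt "0 0 0 -70 0 0 -1"

```text
time_s: 36.5
eef_pos: [0.4866, -0.2583, 0.1493]
eef_rot: [0.505, 0.496, 0.503, -0.495]
wrist_force: [-0.3, -0.3, -2.1]
opening: 0.355
```

Run:
```python
from h import *
snap('wrist','w20.png')
go(.5400,-.045,.19,.016)
```

```text
turn [ 0.001  0.006 -0.008] shift mm [ -36.6   55.1 -213.9] dist 223.9
 turn [-3.141  0.012  0.009] shift mm [ -36.6   55.1 -213.9] dist 223.9
t 36.55 pos [ 0.4889 -0.26    0.1541] q6 -0.72 tooly [1.    0.017 0.008] toolz [ 0.017 -1.     0.006] open 0.356 F [ 1.8 -1.2  1.5]
```

View pics/w20.png

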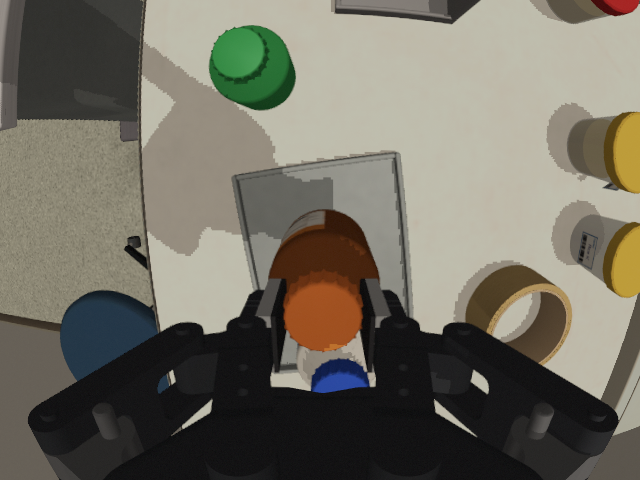

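servo_tool --pt "0 0 0 -15 4 -12 -1" --pt "0 0 0 -30 14 -50 -1" --pt "0 0 0 -37 26 -100 -1" --pt "0 0 0 -37 39 -150 -1" --pt "0 0 0 -37 49 -190 -1" --pt "0 0 0 -37 55 -212 -1" --pt "0 0 0 -37 55 -214 -1" --pt "0 0 0 -37 55 -214 -1"

```text
time_s: 37.55
eef_pos: [0.5397, -0.0448, 0.1903]
eef_rot: [0.508, 0.496, 0.501, -0.495]
wrist_force: [-0.6, -0.7, -2.4]
opening: 0.358
```

Run:
```python
from h import *
go(.5397,-.045,.085,.016)
```

```text
turn [ 0.002  0.006 -0.007] shift mm [105.3  -0.7  -0.4] dist 105.3
 turn [-3.14   0.011  0.009] shift mm [105.3  -0.7  -0.4] dist 105.3
t 37.55 pos [ 0.5397 -0.0448  0.1903] q6 -0.32 tooly [1.    0.018 0.007] toolz [ 0.018 -1.     0.006] open 0.358 F [-0.6 -0.7 -2.4]
```

servo_tool --pt "0 0.006 -0.007 15 0 0 -1" --pt "0 0.006 -0.007 40 0 0 -1" --pt "0 0.006 -0.007 65 0 0 -1" --pt "0 0.006 -0.007 88 0 0 -1" --pt "0 0.006 -0.007 100 0 0 -1" --pt "0 0.006 -0.007 105 0 0 -1" --pt "0 0.006 -0.007 106 0 0 -1" --pt "0 0.006 -0.007 106 0 0 -1"

```text
time_s: 38.55
eef_pos: [0.5411, -0.0457, 0.0851]
eef_rot: [0.505, 0.496, 0.504, -0.495]
wrist_force: [0.4, -0.8, -1.4]
opening: 0.353
```

Run:
```python
from h import *
go(.5397,-.045,.081,.016)
```

```text
turn [ 0.002  0.    -0.002] shift mm [ 4.1 -1.3 -0.7] dist 4.3
 turn [-3.14e+00  2.00e-03  0.00e+00] shift mm [ 4.1 -1.3 -0.7] dist 4.3
t 38.55 pos [ 0.5411 -0.0457  0.0851] q6 -0.32 tooly [1.    0.018 0.002] toolz [ 0.018 -1.     0.   ] open 0.353 F [ 0.4 -0.8 -1.4]
```

servo_tool --pt "0 0 0 1 -1 -0.5 -1" --pt "0 0 0 2 -1 -0.5 -1" --pt "0 0 0 3 -1 -0.5 -1" --pt "0 0 0 4 -1 -0.5 -1" --pt "0 0 0 5 -1 -0.5 -1" --pt "0 0 0 5 -1 -0.5 -1" --pt "0 0 0 5 -1 -0.5 -1" --pt "0 0 0 5 -1 -0.5 -1"

```text
time_s: 39.55
eef_pos: [0.5402, -0.0452, 0.0803]
eef_rot: [0.505, 0.496, 0.504, -0.495]
wrist_force: [-0.5, -0.3, 2.6]
opening: 0.353
```

Touched down (Fz flipped to +2.6 N at the predicted height). Release and retreat.

servo_tool --pt "0 0 0 0 0 0 -0.4" --pt "0 0 0 0 0 0 -0.2" --pt "0 0 0 0 0 0 0" --pt "0 0 0 0 0 0 0.1" --pt "0 0 0 0 0 0 0.1" --pt "0 0 0 -6 0 0 0.1" --pt "0 0 0 -25 0 0 0.1" --pt "0 0 0 -60 0 0 0.1"

```text
time_s: 40.55
eef_pos: [0.539, -0.0449, 0.14]
eef_rot: [0.504, 0.496, 0.505, -0.496]
wrist_force: [0.6, -0.0, -0.1]
opening: 0.554
```

Run:
```python
from h import *
snap('wrist','w21.png')
go(.499,-.34,.20,.016)
```

```text
turn [ 0.002  0.002 -0.008] shift mm [-53.8 -48.3 293.5] dist 302.3
 turn [-3.14   0.012  0.004] shift mm [-53.8 -48.3 293.5] dist 302.3
t 40.6 pos [ 0.5425 -0.0458  0.146 ] q6 -0.32 tooly [1.    0.018 0.008] toolz [ 0.018 -1.     0.002] open 0.549 F [ 2.5 -1.2  3.7]
```

View pics/w21.png

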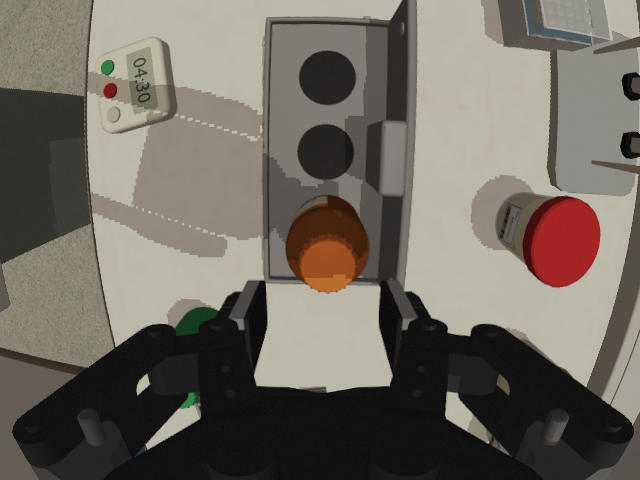

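servo_tool --pt "0 0 0 -20 -4 15 0.25" --pt "0 0 0 -45 -11 60 0.25" --pt "0 0 0 -54 -20 115 0.25" --pt "0 0 0 -54 -29 170 0.25" --pt "0 0 0 -54 -38 225 0.25" --pt "0 0 0 -54 -45 270 0.25" --pt "0 0 0 -54 -48 294 0.25" --pt "0 0 0 -54 -48 295 0.25"

```text
time_s: 41.6
eef_pos: [0.4991, -0.3425, 0.2002]
eef_rot: [0.506, 0.497, 0.502, -0.495]
wrist_force: [-0.8, 1.0, 0.7]
opening: 0.624
```

Run:
```python
from h import *
go(.499,-.341,.087,.016)
snap('wrist','w22.png')
```

```text
turn [-0.     0.002 -0.008] shift mm [113.2  -1.   -1.8] dist 113.3
 turn [ 3.141e+00 -1.200e-02 -3.000e-03] shift mm [113.2  -1.   -1.8] dist 113.3
t 41.6 pos [ 0.4991 -0.3425  0.2002] q6 -0.82 tooly [1.    0.016 0.008] toolz [ 0.016 -1.     0.002] open 0.624 F [-0.8  1.   0.7]
```

View pics/w22.png

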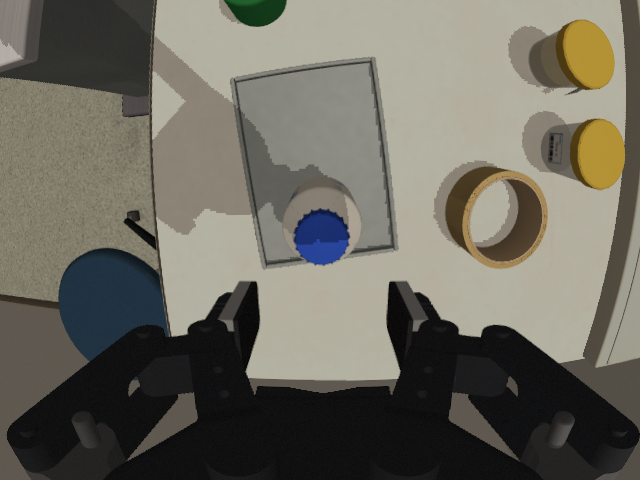

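servo_tool --pt "0 0.002 -0.007 15 0 -1 0.25" --pt "0 0.002 -0.007 40 0 -1 0.25" --pt "0 0.002 -0.007 68 0 -1 0.25" --pt "0 0.002 -0.007 95 0 -1 0.25" --pt "0 0.002 -0.007 110 0 -1 0.25" --pt "0 0.002 -0.007 113 0 -1 0.25" --pt "0 0.002 -0.007 113 0 -1 0" --pt "0 0.002 -0.007 113 0 -1 -0.2"

```text
time_s: 42.65
eef_pos: [0.5009, -0.341, 0.0885]
eef_rot: [0.505, 0.496, 0.503, -0.495]
wrist_force: [1.0, -0.1, -1.1]
opening: 0.417
```

servo_tool --pt "0 0 0 0 0 0 -1" --pt "0 0 0 0 0 0 -1" --pt "0 0 0 0 0 0 -1" --pt "0 0 0 0 0 0 -1" --pt "0 0 0 -5 0 0 -1" --pt "0 0 0 -15 0 0 -1" --pt "0 0 0 -35 0 0 -1" --pt "0 0 0 -60 0 0 -1"

```text
time_s: 43.65
eef_pos: [0.5008, -0.341, 0.1501]
eef_rot: [0.505, 0.496, 0.503, -0.495]
wrist_force: [0.6, -0.2, -1.7]
opening: 0.42
```

Run:
```python
from h import *
go(.5398,.0655,.24,.016)
snap('wrist','w23.png')
```

```text
turn [ 0.001  0.001 -0.002] shift mm [ -90.3   46.2 -405.7] dist 418.2
 turn [-3.14e+00  4.00e-03  2.00e-03] shift mm [ -90.3   46.2 -405.7] dist 418.2
t 43.65 pos [ 0.5008 -0.341   0.1501] q6 -0.81 tooly [1.    0.017 0.002] toolz [ 0.017 -1.     0.001] open 0.42 F [ 0.6 -0.2 -1.7]
```

View pics/w23.png

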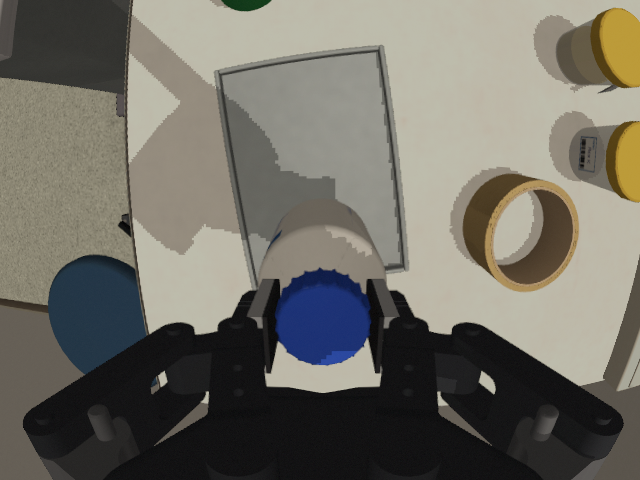

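servo_tool --pt "0 0 0 -30 1 -8 -1" --pt "0 0 0 -65 5 -45 -1" --pt "0 0 0 -88 12 -100 -1" --pt "0 0 0 -90 19 -160 -1" --pt "0 0 0 -90 26 -220 -1" --pt "0 0 0 -90 33 -280 -1" --pt "0 0 0 -90 39 -340 -1" --pt "0 0 0 -90 44 -385 -1"

```text
time_s: 44.7
eef_pos: [0.5394, 0.046, 0.2437]
eef_rot: [0.508, 0.496, 0.501, -0.495]
wrist_force: [-0.4, 0.2, -0.7]
opening: 0.418
```

Run:
```python
from h import *
go(.5398,.0655,.094,.016)
```

```text
turn [ 0.003  0.006 -0.009] shift mm [149.5  -0.5 -20.4] dist 150.9
 turn [-3.139  0.014  0.009] shift mm [149.5  -0.5 -20.4] dist 150.9
t 44.7 pos [0.5394 0.046  0.2437] q6 -0.15 tooly [1.    0.019 0.009] toolz [ 0.019 -1.     0.006] open 0.418 F [-0.4  0.2 -0.7]
```

servo_tool --pt "0 0.003 -0.005 10 0 -10 -1" --pt "0 0.006 -0.008 30 0 -20 -1" --pt "0 0.006 -0.008 60 -0.5 -20.5 -1" --pt "0 0.006 -0.008 90 -0.5 -20.5 -1" --pt "0 0.006 -0.008 118 -0.5 -20.5 -1" --pt "0 0.006 -0.008 138 -0.5 -20.5 -1" --pt "0 0.006 -0.008 147 -0.5 -20.5 -1" --pt "0 0.006 -0.008 148 -0.5 -20.5 -1"

```text
time_s: 45.7
eef_pos: [0.5393, 0.0649, 0.0947]
eef_rot: [0.504, 0.495, 0.505, -0.496]
wrist_force: [0.6, 0.4, -0.6]
opening: 0.416
```

Run:
```python
from h import *
go(.5398,.0655,.09,.016)
```

```text
turn [ 0.002 -0.     0.001] shift mm [ 4.7  0.5 -0.6] dist 4.7
 turn [-3.14e+00 -1.00e-03 -0.00e+00] shift mm [ 4.7  0.5 -0.6] dist 4.7
t 45.7 pos [0.5393 0.0649 0.0947] q6 -0.12 tooly [ 1.     0.018 -0.001] toolz [ 0.018 -1.    -0.   ] open 0.416 F [ 0.6  0.4 -0.6]
```

servo_tool --pt "0 0 0 1 0.5 -0.5 -1" --pt "0 0 0 2 0.5 -0.5 -1" --pt "0 0 0 3 0.5 -0.5 -1" --pt "0 0 0 4 0.5 -0.5 -1" --pt "0 0 0 5 0.5 -0.5 -1" --pt "0 0 0 5.5 0.5 -0.5 -1" --pt "0 0 0 5.5 0.5 -0.5 -1" --pt "0 0 0 5.5 0.5 -0.5 -1"

```text
time_s: 46.7
eef_pos: [0.54, 0.0656, 0.0904]
eef_rot: [0.504, 0.495, 0.505, -0.496]
wrist_force: [-3.2, 0.0, 7.2]
opening: 0.422
```

servo_tool --pt "0 0 0 0 0 0 -0.3" --pt "0 0 0 0 0 0 -0.1" --pt "0 0 0 0 0 0 0.1" --pt "0 0 0 0 0 0 0.25" --pt "0 0 0 0 0 0 0.25" --pt "0 0 0 -6 0 0 0.25" --pt "0 0 0 -25 0 0 0.25" --pt "0 0 0 -60 0 0 0.25"

```text
time_s: 47.7
eef_pos: [0.539, 0.0656, 0.1501]
eef_rot: [0.503, 0.495, 0.505, -0.496]
wrist_force: [0.1, -0.3, 0.9]
opening: 0.62
```

servo_tool --pt "0 0 0 -30 0 0 0.25" --pt "0 0 0 -70 0 0 0.25" --pt "0 0 0 -100 -30 15 0.25" --pt "0 0 0 -110 -80 45 0.25" --pt "0 0 0 -110 -130 80 0.25" --pt "0 0 0 -110 -160 120 0.25" --pt "0 0 0 -110 -170 160 0.25" --pt "0 0 0 -110 -170 200 0.25"

```text
time_s: 48.7
eef_pos: [0.3723, -0.1386, 0.2615]
eef_rot: [0.504, 0.495, 0.504, -0.496]
wrist_force: [0.9, 0.5, -0.1]
opening: 0.624
```

Run:
```python
from h import *
o=ctrl.get_obs(); print(o['eef_pos'],o['wrist_force'])
snap('scene','s24.png'); snap('top','t24.png')
im=cv2.imread('pics/t24.png')
cv2.imwrite('pics/t24a.png',cv2.resize(im[180:340,120:400],None,fx=2.8,fy=2.8,interpolation=cv2.INTER_CUBIC))
hsv=cv2.cvtColor(im,cv2.COLOR_BGR2HSV)
def cap(name,roi,lo,hi,z):
    x0,x1,y0,y1=roi; m=cv2.inRange(hsv[y0:y1,x0:x1],lo,hi)
    n,l,s,c=cv2.connectedComponentsWithStats(m); i=1+np.argmax(s[1:,4]); u,v=c[i]+[x0,y0]
    print(name,s[i].tolist(),np.round([u,v],1),np.round(p2w('top',u,v,z),4))
cap('large',(262,300,215,262),(105,120,60),(130,255,255),.113)
cap('med',(318,350,215,262),(5,140,80),(20,255,255),.098)
```

```text
[ 0.37230305 -0.13860575  0.2615432 ] [ 0.92959377  0.52516427 -0.06635919]
large [11, 14, 15, 16, 191] [280.  236.4] [0.537  0.0627 0.113 ]
med [7, 13, 16, 16, 200] [332.3 235.3] [ 0.5418 -0.0479  0.098 ]
```

View pics/s24.png

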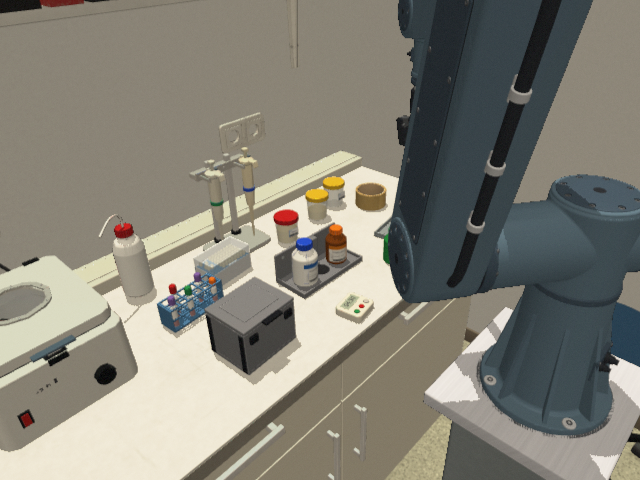

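View pics/t24a.png

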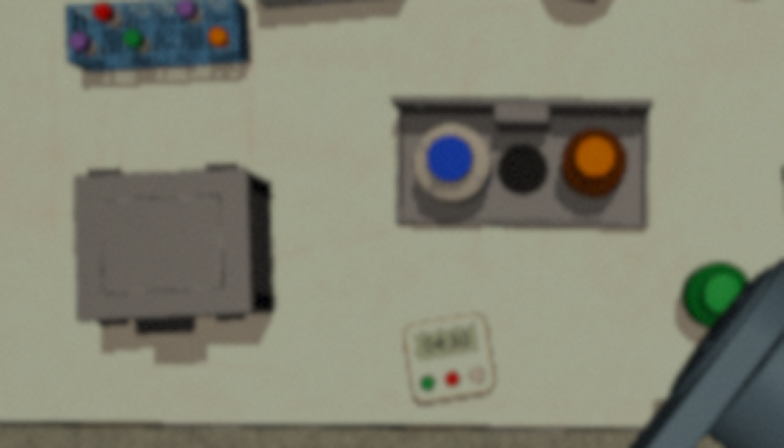

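servo_tool --pt "0 0 0 0 0 0 0.25" --pt "0 0 0 0 0 0 0.25" --pt "0 0 0 0 0 0 0.25" --pt "0 0 0 0 0 0 0.25" --pt "0 0 0 0 0 0 0.25" --pt "0 0 0 0 0 0 0.25" --pt "0 0 0 0 0 0 0.25" --pt "0 0 0 0 0 0 0.25"

```text
time_s: 49.8
eef_pos: [0.3728, -0.1405, 0.2614]
eef_rot: [0.503, 0.496, 0.503, -0.498]
wrist_force: [0.5, 0.4, 0.2]
opening: 0.621
```

```bash
python3 -c "
from bench import ctrl
print(ctrl.hand_in())"
```

```text
the job is handed in; nothing more can be done
None
```

I carried out every step in the order asked and handed the job in at about 50 s of the 141 s allowed. The hand-in gives no verdict, so this rests on my own checks.

- **Bigger bottles:** both stood upright on the side tray while the small one was packed. In the last top picture they stand in the stand about 2 to 3 mm from where I measured them at the start, against a 15 mm tolerance.
- **Small bottle:** it slid down a few millimetres in the grip while I carried it, then held by its cap. I saw it standing upright on the case floor before closing the lid. I could not see inside the case after that.
- **Lid:** I pressed it down with about 27 N at the height expected for a shut lid. It looks flush in the pictures, but I could not read the joint angle.
- **Bystanders:** I never touched the specimen cup, the timer or the green look-alike. In the later pictures they look where they started, but I did not measure them again.
- **Arm:** it was clear of everything and still at hand-in.

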